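Unload the push-latch sample dock and latch both lids

TASK

Two sample docks stand on the bench: one is shut and latched with a steel cup inside, the other stands open and empty. Press the shut lid once to release it, lift the cup out and stand it upright in the middle of the cork coaster, then close both lids so that each clicks and stays latched. Handle the lids and the cup gently, without forcing or dropping them, and leave the other things on the bench where they are.

Things in the scene. Friction and masses are not known exactly. Their poses are not given: they have to be found in the camera images.
- dock_a: sample dock that starts shut and latched, with the steel cup inside; both docks look alike: grey tub on an aluminium foot, 124 mm wide, top sloping down towards the robot at 35 deg, with a white hinged lid. Fixed. Origin: on the table under the dock; +x to its back, +y to its left, +z up. Under the lid: a recess 104 mm wide (y), 100 mm along the slope, 42 mm deep, with the cup's pocket in its floor
- lid_a_hinge (a point): middle of the lid's hinge line, which runs along dock_a's y, at (45, 0, 140) mm in the dock's frame; axes as the dock's. The lid is a plate 113 mm long from hinge to free edge, 124 mm wide, 6 mm thick; shut, its underside lies in the slope plane, from the hinge line down and towards the dock's -x at 35 deg below level
- lid_a_pad (a point): middle of the yellow press pad (30 x 50 mm) on the outer face of the lid of dock_a, 92 mm from the hinge line towards the free edge; moves with the lid. z: outward normal of the lid (shut, it leans 35 deg from vertical towards the robot's side); -x: from hinge to free edge
- lid_a (a joint): lid angle of dock_a in rad: 0 shut and latched, grows to 1.75 sprung open (still leaning 25 deg towards the robot, over the recess). Push-push catch: press the shut lid below -0.045 (4 mm at the pad) and let go: it swings open in 1 s. Bring it down from open to below -0.055 and let go: latched; less, and it springs open. Hard stop at -0.072. Pad force: 3 N open, 5 to 7 N near shut, rigid at the stop
- dock_b: sample dock that starts wide open and empty; both docks look alike: grey tub on an aluminium foot, 124 mm wide, top sloping down towards the robot at 35 deg, with a white hinged lid. Fixed. Origin: on the table under the dock; +x to its back, +y to its left, +z up. Under the lid: a recess 104 mm wide (y), 100 mm along the slope, 42 mm deep, with the cup's pocket in its floor
- lid_b_hinge (a point): middle of the lid's hinge line, which runs along dock_b's y, at (45, 0, 140) mm in the dock's frame; axes as the dock's. The lid is a plate 113 mm long from hinge to free edge, 124 mm wide, 6 mm thick; shut, its underside lies in the slope plane, from the hinge line down and towards the dock's -x at 35 deg below level
- lid_b_pad (a point): middle of the yellow press pad (30 x 50 mm) on the outer face of the lid of dock_b, 92 mm from the hinge line towards the free edge; moves with the lid. z: outward normal of the lid (shut, it leans 35 deg from vertical towards the robot's side); -x: from hinge to free edge
- lid_b (a joint): lid angle of dock_b in rad: 0 shut and latched, grows to 1.75 sprung open (still leaning 25 deg towards the robot, over the recess). Push-push catch: press the shut lid below -0.045 (4 mm at the pad) and let go: it swings open in 1 s. Bring it down from open to below -0.055 and let go: latched; less, and it springs open. Hard stop at -0.072. Pad force: 3 N open, 5 to 7 N near shut, rigid at the stop
- pocket (a point): centre of the pocket's floor in dock_a, at (39, 0, 38) mm in the dock's frame: 63 mm from the hinge line down the slope and 80 mm below the slope plane. Pocket: 38 mm (y) by 34 mm, 38 mm deep, square to the slope, so its axis leans 35 deg towards the dock's -x. Axes as the dock's. The open lid hangs over it, so the cup is reached and drawn out along the pocket's axis
- cup: closed steel sample cup, 31 mm across, 40 mm high, with a black knob on top, 16 mm across, 30 mm high (70 mm in all), 0.11 to 0.22 kg. Origin: centre of its underside; z along the cup to the knob. Starts in dock_a's pocket, leaning 35 deg; the knob's top is then 10 mm below the shut lid
- coaster: round cork coaster, 90 mm across, 8 mm thick, fixed. Origin: centre of its underside
- bottle: amber bottle, 60 mm across, 150 mm high, bystander. Origin: centre of underside
- jar: clear jar with blue cap, 56 mm across, 70 mm high, bystander. Origin: centre of underside
- beaker: glass beaker, 64 mm across, 75 mm high, bystander. Origin: centre of underside
- spindle: steel measuring cylinder body standing upright, 24 mm across, 90 mm high, bystander. Origin: centre of underside
- weight: brass weight, 36 mm across, 54 mm high, bystander. Origin: centre of underside
- timer: white timer box, 60 x 75 x 35 mm, bystander. Origin: centre of underside
- wrench: small wrench lying flat, 140 mm long, bystander. Origin: at its middle, underneath

How it is judged:
By the outcome, as a careful person would: the job done as asked, in the order asked, and still so for the second after the job is handed in, with the robot touching nothing.
It also fails if it takes over 72 s, if anything falls off the work surface, if the arm or the gripper's body presses on something with over 40 N, if the wrist force passes 120 N, or if a joint passes its speed limit or range.

ROBOT

A 7-joint arm with a two-finger parallel gripper is mounted at the origin on the work surface. World frame = base frame: x ahead of the robot, y to its left, z up, the work surface at z = 0. Lengths are in m, angles in rad, forces in N, time in s.
With the tool pointing down it reaches from about 0.425 to 0.875 m from the base axis. Payload 4.7 kg.
Tool frame: the origin (TCP) lies midway between the tips of the shut fingers; the grasp point (between the pads) lies 19 mm behind it; z points along the fingers, y is the direction in which the jaws open and shut (so a half turn about z gives the same grasp; the last joint's range is limited). The gripper opens to 87 mm and grips with 3 to 60 N. Pads are 19 mm wide; open, the fingers measure 117 mm over their backs; the gripper's body (75 mm by 190 mm) begins 51 mm behind the grasp point.
Start: joints at [-1.313, 0.321, -0.07, 1.45, 0.023, 1.371, -0.057], TCP at [0.157, 0.631, 0.223] pointing down, gripper open.
Joint ranges: [-2.86, 2.86], [-0.3, 2.09], [-1.38, 1.24], [0.06, 2.45], [-1.56, 4.7], [0.09, 2.05], [-2.69, 2.69]. Speed limits (rad/s): [2.57, 2.57, 3.14, 3.14, 3.14, 3.14, 3.14].

INTERFACE

Orientations are given as a rotation vector (axis times angle).
In Python, from bench import ctrl, optics gives the robot as it stands. The module is installed in compiled form; this text tells all that it offers.
- The arm moves only by the tool step_arm, never from a script. Its argument "deltas" is a list of rows, each a list of 7 numbers: the turn, a rotation vector about the tool's x, y, z in degrees, then the shift along the tool's x, y, z in mm, then the finger opening in mm, from 0 to 87. A call has exactly 8 rows; each row is the pose to reach, as a shift and turn from the pose commanded when the call began, along the tool's axes at that moment; what a row does not reach only later rows make up. A row lasts 1/8 s, in which the tool goes at most 62.5 mm and 10.7 degrees, less where a joint would pass 70% of its speed; a pose out of reach is approached as far as the arm can. A call with a gripper value outside its range is refused whole. The fingers move at their own pace and stop on an object; "newtons" is the grip in N (left out, the last holds). Time passes only in rows, so rows that repeat a pose let the fingers close, or fill a call up. It gives the time, the measured TCP pose, the force and the opening at its end, in the units of the state.
- ctrl.get_state(): the state, without advancing time (a new reading comes with each control period).
- optics.get_image(name): name is "side" or "top"; returns the picture (420x560x3 uint8, red, green, blue); there is no depth.
- optics.get_calibration(name): a dict with "K" (3x3 intrinsics, pixels), "R" (3x3) and "t" (3): a world point X has camera coordinates R X + t. Camera axes: x right, y down, z forward; pixel columns grow to the right and rows downward; lengths in m; the calibration is good to about 2 mm. A picture is of the moment at which its call begins. get_calibration takes no time and is no camera call.
- ctrl.close_job(): hands the job in, once; it reports no verdict.
The state is a dict: "time": time; "joint_positions": joint angles; "qd": joint speeds; "joint_torque": joint torques, N m; "position": TCP position; "tool_rot": TCP orientation; "ft_force": force on the tool from outside, world axes, zero at the start; "torque": the same for the moment, N m; "grip_width": opening from 0.0 (shut) to 1.0 (fully open).
Only numpy, scipy, OpenCV 4.12 (cv2) and the standard library are available. Lean on these libraries where they do the work, as an engineer would, in place of code of your own. Each camera call takes 0.05 s, during which the arm holds its last target.

## Working session

There is one attempt and no reset: what is moved stays moved. The work goes in short steps, Python scripts to look and compute and a tool call to move; the robot and the scene stay as the last step left them, time stands still between calls to the robot, and variables do not carry over. Pictures are saved under pics/ and viewed, and the job is handed in when it is done.

Besides the shell and the picture viewer there is one more tool, called after "Request:" by a JSON object that holds its "fn" and its "kwargs". step_arm: Moves the arm, as the interface text tells. Its arguments: {"type":"object","properties":{"deltas":{"type":"array"},"newtons":{"type":"number"}},"required":["deltas"]}

```bash
mkdir -p pics; python3 - <<'E'
from bench import ctrl, optics
import cv2
for n in ["side","top"]:
    im=optics.get_image(n); cv2.imwrite(f"pics/{n}0.png",im[:,:,::-1])
    c=optics.get_calibration(n); print(n,c["K"].round(1).tolist(),c["R"].round(4).tolist(),c["t"].round(4).tolist())
print(ctrl.get_state())
E
```

```text
side [[453.3, 0.0, 279.3], [0.0, 453.3, 207.8], [0.0, 0.0, 1.0]] [[0.9958, -0.0918, -0.0069], [-0.0602, -0.5927, -0.8032], [0.0696, 0.8002, -0.5957]] [-0.5417, 0.0985, 1.4165]
top [[523.5, 0.0, 289.2], [0.0, 523.5, 215.8], [0.0, 0.0, 1.0]] [[-0.0199, -0.9998, -0.01], [-0.9894, 0.0211, -0.1438], [0.144, 0.007, -0.9896]] [-0.0214, 0.5503, 1.4093]
{'time': 0.1, 'joint_positions': array([-1.31287168,  0.32173594, -0.0701014 ,  1.45152217,  0.02261766,
        1.37081936, -0.05687705]), 'qd': array([-0.00311475, -0.00249888, -0.00074121, -0.00268036, -0.0002016 ,
        0.00027064, -0.00211334]), 'joint_torque': array([ 1.48802574e-04, -4.92573309e+01, -4.05510301e-01, -3.13397384e+01,
       -6.40103314e-02,  3.95294360e-02,  8.01801548e-05]), 'position': array([0.15684562, 0.63028933, 0.22159491]), 'tool_rot': array([-3.81930007e-01, -3.11818651e+00,  2.66183281e-03]), 'ft_force': array([ 0.49167421, -0.51385298,  0.41727536]), 'torque': array([ 0.06469297,  0.0036157 , -0.00711034]), 'grip_width': 1.0008560429947082}
```

View pics/side0.png

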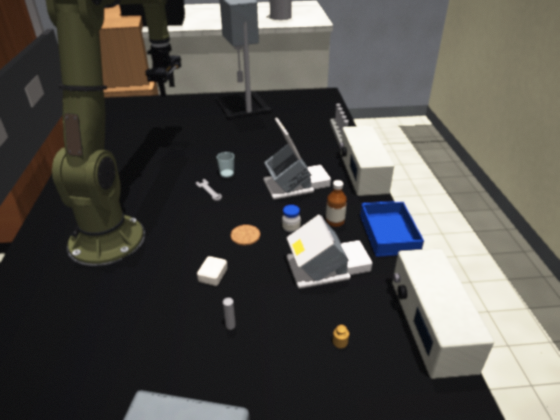

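View pics/top0.png

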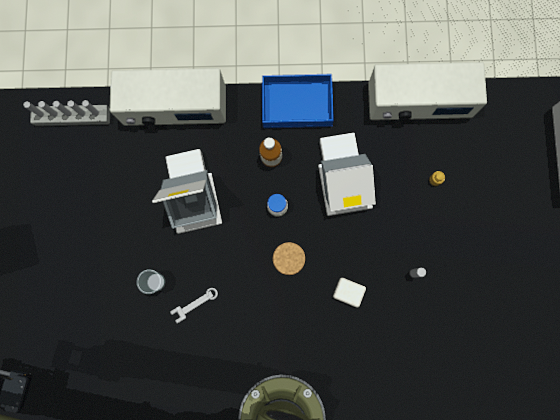

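The side view shows the shut dock A near (318,250), with its pad at (298,247), and the open dock B near (287,170). The coaster is at (245,235). In the top view A is at (348,188) with its pad at (352,201), B is at (192,195), and the coaster is at (289,258). Next I'll zoom in and measure.

```bash
cat > h.py <<'E'
import numpy as np, cv2
from bench import ctrl, optics
from scipy.spatial.transform import Rotation as Rn
C={n:optics.get_calibration(n) for n in("side","top")}
def ray(n,u,v):
    c=C[n];R=np.array(c["R"]);t=np.array(c["t"]);d=R.T@np.linalg.inv(c["K"])@[u,v,1.];return -R.T@t,d/np.linalg.norm(d)
def plane(n,u,v,z):
    o,d=ray(n,u,v);return o+d*(z-o[2])/d[2]
def tri(p,q):
    o1,d1=ray("side",*p);o2,d2=ray("top",*q)
    s=np.linalg.lstsq(np.c_[d1,-d2],o2-o1,rcond=None)[0]
    a=o1+s[0]*d1;b=o2+s[1]*d2;return (a+b)/2,np.linalg.norm(a-b)
def proj(n,X):
    c=C[n];x=c["K"]@(np.array(c["R"])@X+c["t"]);return x[:2]/x[2]
def blob(im,lo,hi,roi=None):
    h=cv2.cvtColor(im,cv2.COLOR_RGB2HSV);m=cv2.inRange(h,lo,hi)
    n,l,s,c=cv2.connectedComponentsWithStats(m)
    return [(c[i].round(1).tolist(),s[i].tolist()) for i in range(1,n) if s[i,4]>25]
E
python3 - <<'E'
from h import *
for n in("side","top"):
    im=cv2.imread(f"pics/{n}0.png")[:,:,::-1].copy()
    print(n,"yellow",blob(im,(24,150,120),(34,255,255)))
    print(n,"cork",blob(im,(8,80,120),(16,200,255)))
im=cv2.imread("pics/top0.png");cv2.imwrite("pics/tz.png",cv2.resize(im[120:245,140:390],(800,400),interpolation=cv2.INTER_CUBIC))
im=cv2.imread("pics/side0.png");cv2.imwrite("pics/sz.png",cv2.resize(im[110:300,220:380],(505,600),interpolation=cv2.INTER_CUBIC))
E
```

```text
side yellow [([298.0, 246.9], [294, 241, 9, 13, 79])]
side cork [([118.6, 19.0], [102, 5, 39, 24, 600]), ([131.0, 87.7], [104, 82, 51, 11, 298]), ([337.3, 198.7], [330, 194, 15, 9, 88]), ([245.0, 234.1], [231, 225, 29, 19, 460])]
top yellow [([177.9, 192.6], [168, 190, 20, 6, 41]), ([351.8, 200.8], [343, 195, 18, 12, 161])]
top cork []
```

View pics/tz.png

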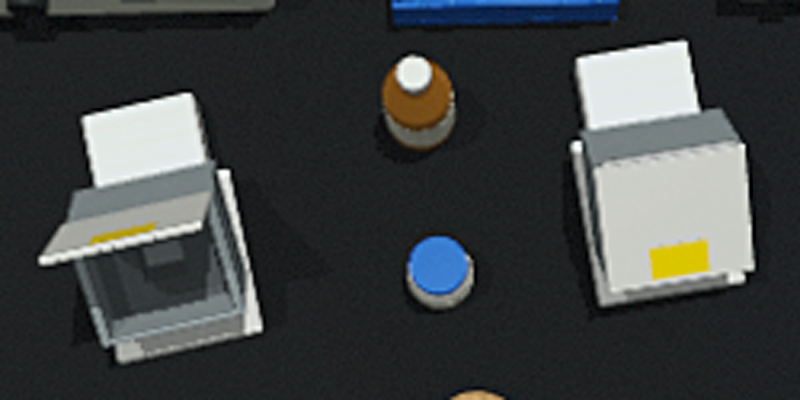

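View pics/sz.png

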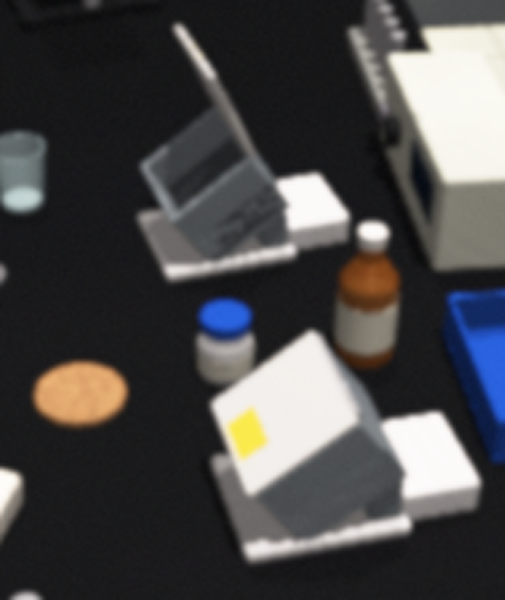

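```bash
cat >> h.py <<'E'
def fit2(body,world):  # 2D rigid fit xy -> (x,y,yaw), residuals
    b=np.array(body)[:,:2];w=np.array(world)[:,:2];bm=b.mean(0);wm=w.mean(0);B=b-bm;W=w-wm
    th=np.arctan2((B[:,0]*W[:,1]-B[:,1]*W[:,0]).sum(),(B*W).sum())
    R=np.array([[np.cos(th),-np.sin(th)],[np.sin(th),np.cos(th)]]);t=wm-R@bm
    return t,th,w-(b@R.T+t)
s35,c35=np.sin(np.radians(35)),np.cos(np.radians(35))
H=np.array([.045,0,.140])
def lidpt(a,l,y,n):  # lid angle a, l along from hinge, n above underside
    p=np.radians(215)-a
    return H+l*np.array([np.cos(p),0,np.sin(p)])+n*np.array([np.cos(p-np.pi/2),0,np.sin(p-np.pi/2)])+np.array([0,y,0])
E
python3 - <<'E'
from h import *
tz=lambda u,v:(140+u/3.2,120+v/3.2)
sz=lambda u,v:(220+u/3.157,110+v/3.157)
A=[("pad",(298,246.9),(351.8,200.8),lidpt(0,.092,0,.006)),
("BL",sz(315,331),tz(592,167),lidpt(0,0,.062,.006)),
("FL",sz(212,403),tz(607,292),lidpt(0,.113,.062,.006)),
("FR",sz(256,495),tz(755,270),lidpt(0,.113,-.062,.006)),
("BR",sz(358,412),tz(742,143),lidpt(0,0,-.062,.006))]
B=[("FL",sz(178,27),tz(42,262),lidpt(1.75,.113,.062,0.003)),
("FR",sz(212,75),tz(200,230),lidpt(1.75,.113,-.062,0.003))]
for nm,L in(("A",A),("B",B)):
    W=[]
    for k,s,t,b in L:
        p,e=tri(s,t);W.append(p);print(nm,k,p.round(4),"gap",round(e,4),"z exp",b[2].round(4))
    t,th,r=fit2([b for *_,b in L],W);print(t.round(4),np.degrees(th).round(2),r.round(4).tolist())
# B pad via top only at z known
pb=plane("top",177.9,192.6,lidpt(1.75,.092,0,.006)[2]);print("padB",pb)
for k,u,v in(("footFL",118,360),("footFR",262,330),("footBR",228,170)):print(k,plane("top",*tz(u,v),.008))
for k,u,v in(("AfootFL",601,306),("AfootFR",745,282),("AfootBL",573,145)):print(k,plane("top",*tz(u,v),.008))
im=cv2.imread("pics/top0.png")[:,:,::-1].copy();print(blob(im,(5,60,80),(20,200,255)))
print("coaster side",plane("side",245,234.1,.008))
E
```

```text
A pad [ 0.5781 -0.201   0.0948] gap 0.0011 z exp 0.0921
A BL [ 0.6471 -0.1287  0.1446] gap 0.0004 z exp 0.1449
A FL [ 0.554  -0.1422  0.0802] gap 0.0001 z exp 0.0801
A FR [ 0.5737 -0.267   0.0825] gap 0.008 z exp 0.0801
A BR [ 0.6625 -0.2498  0.1521] gap 0.0003 z exp 0.1449
[ 0.6135 -0.1962] 8.61 [[-0.002, 0.0002], [0.0018, -0.0], [0.0002, 0.0003], [0.0014, -0.0019], [-0.0014, 0.0015]]
B FL [0.5616 0.2901 0.2444] gap 0.002 z exp 0.2439
B FR [0.5845 0.1718 0.246 ] gap 0.0049 z exp 0.2439
[0.5726 0.2309] 10.94 [[0.0003, -0.0017], [-0.0003, 0.0017]]
padB [0.58541228 0.23510248 0.22607129]
footFL [0.51360121 0.28535954 0.008     ]
footFR [0.53759126 0.15818251 0.008     ]
footBR [0.6828518  0.18848298 0.008     ]
AfootFL [ 0.55261851 -0.14168862  0.008     ]
AfootFR [ 0.57134539 -0.26960453  0.008     ]
AfootBL [ 0.698898  -0.1210671  0.008    ]
[([278.8, 147.9], [276, 142, 6, 16, 30]), ([288.5, 258.1], [273, 242, 32, 33, 844])]
coaster side [ 0.43374848 -0.02746718  0.008     ]
```

```bash
cat >> h.py <<'E'
DA=(np.array([.6135,-.196]),np.radians(8.5)); DB=(np.array([.574,.2315]),np.radians(10.8))
def RD(D): return Rn.from_euler('z',D[1]).as_matrix()
def W(D,p): return RD(D)@np.array(p)+np.r_[D[0],0]
def Rtool(yaw,shaft):  # shaft: angle in dock x-z plane of the direction from tip back up the tool, deg (90 vertical,125 normal to shut lid)
    a=np.radians(shaft);z=-np.array([np.cos(a),0,np.sin(a)]);y=np.array([0,-1.,0]);x=np.cross(y,z)
    return Rn.from_euler('z',yaw).as_matrix()@np.c_[x,y,z]
def st():
    s=ctrl.get_state();return s["position"],Rn.from_rotvec(s["tool_rot"]).as_matrix(),s
def rows(way,n,p0=None,R0=None):
    """way: list of (p,R,k): reach by row k (1..8), interpolated"""
    if p0 is None:p0,R0,_=st()
    pp,RR,k0=p0,R0,0
    out=[]
    for p,R,k in way:
        rv=Rn.from_matrix(RR.T@R).as_rotvec()
        for i in range(k0+1,k+1):
            f=(i-k0)/(k-k0);q=pp+f*(np.array(p)-pp);Q=RR@Rn.from_rotvec(f*rv).as_matrix()
            out.append(np.r_[np.degrees(Rn.from_matrix(R0.T@Q).as_rotvec()),1e3*R0.T@(q-p0)])
        pp,RR,k0=np.array(p),R,k
    for r in out:print([float(x) for x in r.round(1)])
E
python3 - <<'E'
from h import *
print("coaster",plane("top",288.5,258.1,.008))
n=lambda l,h:W(DA,lidpt(0,l,0,.006+h))
for h in(0,.03,.1,.2):print(h,n(.092,h))
p,R,s=st();print(R.round(3))
for nm,px in(("bottle",(271,158)),("jar",(278,210)),("beaker",(152,282)),("timer",(350,293)),("spindle",(415,273))):print(nm,plane("top",*px,0.02))
# waypoint plan call1
R1=Rn.from_euler('z',np.radians(-75)).as_matrix()@R
rows([((.42,.42,.36),R1,8)],1)
E
```

```text
coaster [ 0.43498548 -0.02819658  0.008     ]
0 [ 0.58006785 -0.20099647  0.09214588]
0.03 [ 0.56304957 -0.20353987  0.11672044]
0.1 [ 0.52334024 -0.20947447  0.17406108]
0.2 [ 0.46661262 -0.21795247  0.25597629]
[[-0.97   0.241 -0.   ]
 [ 0.241  0.97  -0.002]
 [-0.    -0.002 -1.   ]]
bottle [0.72040249 0.01597724 0.02      ]
jar [ 0.56984751 -0.00146635  0.02      ]
beaker [0.37603052 0.35001011 0.02      ]
timer [ 0.33512176 -0.19515983  0.02      ]
spindle [ 0.38605786 -0.37603447  0.02      ]
[0.0, 0.0, 9.4, -38.3, -17.6, -17.3]
[0.0, 0.0, 18.7, -76.5, -35.2, -34.5]
[0.0, 0.0, 28.1, -114.8, -52.8, -51.8]
[0.0, 0.1, 37.5, -153.1, -70.4, -69.1]
[0.0, 0.1, 46.9, -191.3, -88.0, -86.3]
[0.0, 0.1, 56.2, -229.6, -105.6, -103.6]
[0.0, 0.1, 65.6, -267.9, -123.2, -120.9]
[0.0, 0.1, 75.0, -306.1, -140.8, -138.1]
```

Request:
{"fn": "step_arm", "kwargs": {"deltas": [[0, 0, 9, -38, -18, -30, 0], [0, 0, 19, -76, -35, -60, 0], [0, 0, 28, -115, -53, -90, 0], [0, 0, 37, -153, -70, -120, 0], [0, 0, 47, -191, -88, -138, 0], [0, 0, 56, -230, -106, -138, 0], [0, 0, 66, -268, -123, -138, 0], [0, 0, 75, -306, -141, -138, 0]], "newtons": 20}}

```text
time: 1.1
position: [0.4206, 0.4191, 0.3602]
tool_rot: [-2.207, -2.236, 0.001]
ft_force: [-0.3, 1.0, -0.3]
grip_width: 0.174
```

```bash
python3 - <<'E'
from h import *
p,R,s=st();print(p,s["joint_positions"].round(2),s["grip_width"])
R2=Rtool(DA[1],90);print(np.degrees(Rn.from_matrix(R.T@R2).as_rotvec()))
rows([((.5,-.12,.33),R2,8)],1)
E
```

```text
[0.42064497 0.41907165 0.36016091] [-1.04  0.17  0.26  1.37 -0.04  1.61 -0.78] 0.1743509822946523
[-3.42950571e-03  3.41317044e-02  8.22382933e+01]
[-0.0, 0.0, 10.3, -67.5, 9.1, 3.8]
[-0.0, 0.0, 20.6, -135.0, 18.1, 7.6]
[-0.0, 0.0, 30.8, -202.5, 27.2, 11.4]
[-0.0, 0.0, 41.1, -270.0, 36.2, 15.2]
[-0.0, 0.0, 51.4, -337.5, 45.3, 19.0]
[-0.0, 0.0, 61.7, -405.0, 54.3, 22.8]
[-0.0, 0.0, 72.0, -472.5, 63.4, 26.5]
[-0.0, 0.0, 82.2, -540.0, 72.4, 30.3]
```

Request:
{"fn": "step_arm", "kwargs": {"deltas": [[0, 0, 10, -60, 8, 3, 0], [0, 0, 20, -120, 16, 6, 0], [0, 0, 30, -180, 24, 9, 0], [0, 0, 40, -240, 32, 12, 0], [0, 0, 50, -300, 40, 15, 0], [0, 0, 60, -360, 48, 18, 0], [0, 0, 71, -420, 56, 21, 0], [0, 0, 82.2, -480, 64, 24, 0]]}}

```text
time: 2.1
position: [0.4922, -0.0606, 0.3363]
tool_rot: [-3.131, -0.252, -0.001]
ft_force: [1.4, 0.6, 0.2]
grip_width: 0.001
```

```bash
python3 - <<'E'
from h import *
p,R,s=st();print(p,s["joint_positions"].round(2),s["grip_width"])
R2=Rtool(DA[1],125)
rows([(W(DA,lidpt(0,.092,0,.006+.08)),R2,8)],1)
E
```

```text
[ 0.49224153 -0.06056607  0.33630797] [-0.64 -0.08  0.67  1.65  0.05  1.55 -1.38] 0.0010610455608432757
[-0.0, 4.4, 0.1, 2.3, 19.0, 22.3]
[-0.1, 8.7, 0.2, 4.6, 38.1, 44.6]
[-0.1, 13.1, 0.3, 6.8, 57.1, 67.0]
[-0.1, 17.5, 0.3, 9.1, 76.1, 89.3]
[-0.2, 21.9, 0.4, 11.4, 95.1, 111.6]
[-0.2, 26.2, 0.5, 13.7, 114.2, 133.9]
[-0.2, 30.6, 0.6, 16.0, 133.2, 156.2]
[-0.3, 35.0, 0.7, 18.3, 152.2, 178.5]
```

Request:
{"fn": "step_arm", "kwargs": {"deltas": [[0, 4, 0, 2, 19, 22, 0], [0, 9, 0, 5, 38, 45, 0], [0, 13, 0, 7, 57, 67, 0], [0, 17.5, 0, 9, 76, 89, 0], [0, 22, 0, 11, 95, 112, 0], [0, 26, 0, 14, 114, 134, 0], [0, 31, 0.5, 16, 133, 156, 0], [-0.3, 35, 0.7, 18.3, 152.2, 178.5, 0]]}}

```text
time: 3.1
position: [0.5351, -0.2069, 0.1571]
tool_rot: [-2.945, -0.225, -0.932]
ft_force: [0.2, 0.3, 0.6]
grip_width: 0.006
```

```bash
python3 - <<'E'
from h import *
p,R,s=st();print(p,s["joint_positions"].round(2),s["ft_force"])
R2=Rtool(DA[1],125);print("err deg",np.degrees(Rn.from_matrix(R.T@R2).as_rotvec()).round(2), "to pad, tool axes",(1e3*R.T@(W(DA,lidpt(0,.092,0,.006))-p)).round(1))
for n in("side","top"):
    im=optics.get_image(n);cv2.imwrite(f"pics/{n}1.png",im[:,:,::-1])
a=cv2.imread("pics/side1.png")[130:330,200:400];b=cv2.imread("pics/top1.png")[120:320,250:450]
cv2.imwrite("pics/z1.png",cv2.resize(np.hstack([a,b]),(800,400),interpolation=cv2.INTER_CUBIC))
E
```

```text
[ 0.53507168 -0.20692076  0.15707584] [-0.57 -0.28  1.04  2.21 -0.22  0.59 -0.74] [0.22727133 0.26129683 0.55914605]
err deg [-0.05 -0.12  0.2 ] to pad, tool axes [-0.2  0.9 79.2]
```

View pics/z1.png

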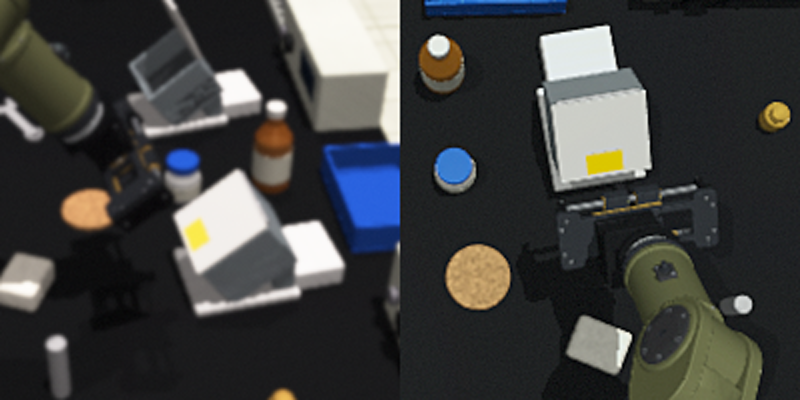

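The picture shows the closed gripper squarely facing lid A's pad, about 80 mm away, and clear of its neighbours. I'll approach it now.

Request:
{"fn": "step_arm", "kwargs": {"deltas": [[0, 0, 0, 0, 0.5, 15, 0], [0, 0, 0, 0, 1, 30, 0], [0, 0, 0, 0, 1, 45, 0], [0, 0, 0, 0, 1, 58, 0], [0, 0, 0, 0, 1, 66, 0], [0, 0, 0, 0, 1, 70, 0], [0, 0, 0, 0, 1, 72, 0], [0, 0, 0, 0, 1, 74, 0]]}}

```text
time: 4.2
position: [0.5784, -0.1995, 0.0977]
tool_rot: [-2.944, -0.229, -0.929]
ft_force: [0.8, -0.7, 0.3]
grip_width: 0.006
```

```bash
cat >> h.py <<'E'
def rep(D=DA):
    p,R,s=st();q=RD(D).T@(p-np.r_[D[0],0])-H
    l=q@np.array([-c35,0,-s35]);n=q@np.array([-s35,0,c35])
    print("t",round(s["time"],2),"l,y,n mm",(1e3*np.r_[l,q[1],n]).round(1),"F tool",(R.T@s["ft_force"]).round(1),"j",s["joint_positions"].round(2),"g",round(s["grip_width"]*87,1))
E
python3 -c "
from h import *
rep()"
```

```text
t 4.2 l,y,n mm [90.   1.7 11.3] F tool [0.8 0.8 0.2] j [-0.65  0.11  1.21  2.2  -0.93  0.61 -0.17] g 0.5
```

Request:
{"fn": "step_arm", "kwargs": {"deltas": [[0, 0, 0, 0, 0, 1, 0], [0, 0, 0, 0, 0, 2, 0], [0, 0, 0, 0, 0, 3, 0], [0, 0, 0, 0, 0, 4, 0], [0, 0, 0, 0, 0, 5, 0], [0, 0, 0, 0, 0, 6, 0], [0, 0, 0, 0, 0, 6, 0], [0, 0, 0, 0, 0, 6, 0]]}}

```text
time: 5.2
position: [0.5813, -0.1998, 0.0925]
tool_rot: [-2.945, -0.227, -0.929]
ft_force: [-3.1, -0.2, 3.9]
grip_width: 0.008
```

```bash
python3 -c "
from h import *
rep()"
```

```text
t 5.2 l,y,n mm [90.7  1.   5.5] F tool [-0.3 -0.3 -5. ] j [-0.63  0.14  1.19  2.2  -0.98  0.62 -0.14] g 0.7
```

Request:
{"fn": "step_arm", "kwargs": {"deltas": [[0, 0, 0, 0, 0, 0.5, 0], [0, 0, 0, 0, 0, 1, 0], [0, 0, 0, 0, 0, 1.5, 0], [0, 0, 0, 0, 0, 2, 0], [0, 0, 0, 0, 0, 2.5, 0], [0, 0, 0, 0, 0, 3, 0], [0, 0, 0, 0, 0, 3, 0], [0, 0, 0, 0, 0, 3, 0]]}}

```text
time: 6.2
position: [0.583, -0.1995, 0.09]
tool_rot: [-2.945, -0.227, -0.929]
ft_force: [-3.6, 0.9, 3.8]
grip_width: 0.005
```

```bash
python3 -c "
from h import *
rep()"
```

```text
t 6.2 l,y,n mm [90.7  1.   2.5] F tool [-0.6 -1.5 -5.1] j [-0.62  0.16  1.18  2.2  -1.    0.62 -0.12] g 0.4
```

Request:
{"fn": "step_arm", "kwargs": {"deltas": [[0, 0, 0, 0, 0, 0.5, 0], [0, 0, 0, 0, 0, 1, 0], [0, 0, 0, 0, 0, 1.5, 0], [0, 0, 0, 0, 0, 1.5, 0], [0, 0, 0, 0, 0, 1.5, 0], [0, 0, 0, 0, 0, 1.5, 0], [0, 0, 0, 0, 0, 1.5, 0], [0, 0, 0, 0, 0, 1.5, 0]]}}

```text
time: 7.2
position: [0.5834, -0.1996, 0.0895]
tool_rot: [-2.943, -0.226, -0.929]
ft_force: [-17.6, 2.9, 18.4]
grip_width: 0.005
```

```bash
python3 -c "
from h import *
rep()"
```

```text
t 7.2 l,y,n mm [90.7  0.9  1.8] F tool [ -3.3  -5.6 -24.8] j [-0.61  0.16  1.18  2.19 -1.01  0.63 -0.11] g 0.5
```

At the stop: 25 N at n≈1.8, so the shut face really sits at n≈8.4 in my frame. I'll withdraw along the normal, clear of the lid's swing.

Request:
{"fn": "step_arm", "kwargs": {"deltas": [[0, 0, 0, 0, 0, -4, 30], [0, 0, 0, 0, 0, -30, 30], [0, 0, 0, 0, 0, -65, 30], [0, 0, 0, 0, 0, -85, 30], [0, 0, 0, 0, 0, -85, 30], [0, 0, 0, 0, 0, -85, 30], [0, 0, 0, 0, 0, -85, 30], [0, 0, 0, 0, 0, -85, 30]]}}

```text
time: 8.2
position: [0.5355, -0.2063, 0.1573]
tool_rot: [-2.946, -0.228, -0.926]
ft_force: [-0.1, 0.1, 0.6]
grip_width: 0.347
```

```bash
python3 - <<'E'
from h import *
rep()
for n in("side","top"):
    im=optics.get_image(n);cv2.imwrite(f"pics/{n}2.png",im[:,:,::-1])
a=cv2.imread("pics/side2.png")[130:330,200:400];b=cv2.imread("pics/top2.png")[100:300,250:450]
cv2.imwrite("pics/z2.png",cv2.resize(np.hstack([a,b]),(800,400),interpolation=cv2.INTER_CUBIC))
E
```

```text
t 8.2 l,y,n mm [91.4  1.4 85.1] F tool [ 0.2 -0.2 -0.5] j [-0.52 -0.25  1.01  2.21 -0.27  0.6  -0.7 ] g 30.2
```

View pics/z2.png

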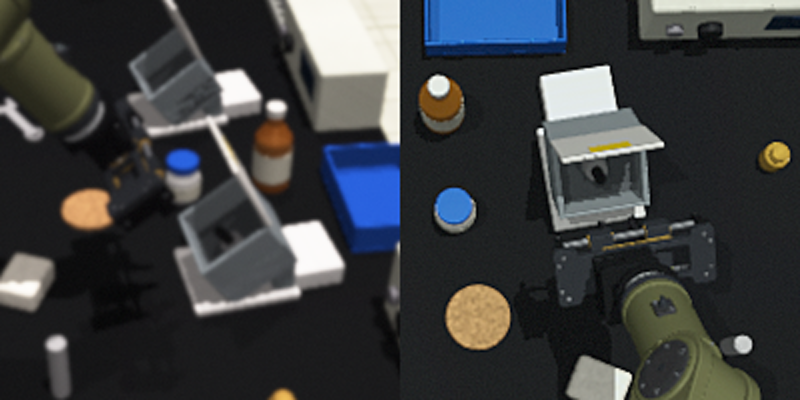

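Lid A is open, with the knob visible in the recess near top pixel (349,186) and side pixel (313,248). I'll zoom in to locate the knob.

```bash
python3 - <<'E'
from h import *
a=cv2.imread("pics/side2.png")[220:275,285:340];b=cv2.imread("pics/top2.png")[160:215,320:375]
cv2.imwrite("pics/z3.png",cv2.resize(cv2.convertScaleAbs(np.hstack([a,b]),alpha=1.6,beta=20),(800,400),interpolation=cv2.INTER_CUBIC))
print("scale",400/55)
for l,n in((63,-10),(63,-40)):
    X=W(DA,lidpt(0,l/1e3,0,n/1e3));print(X,[((proj(k,X)-o)*400/55).round() for k,o in(("side",(285,220)),("top",(320,160)))])
E
```

```text
scale 7.2727272727272725
[ 0.61263875 -0.19612871  0.09567316] [array([185., 179.]), array([215., 206.])]
[ 0.62965704 -0.19358531  0.0710986 ] [array([226., 220.]), array([200., 174.])]
```

View pics/z3.png

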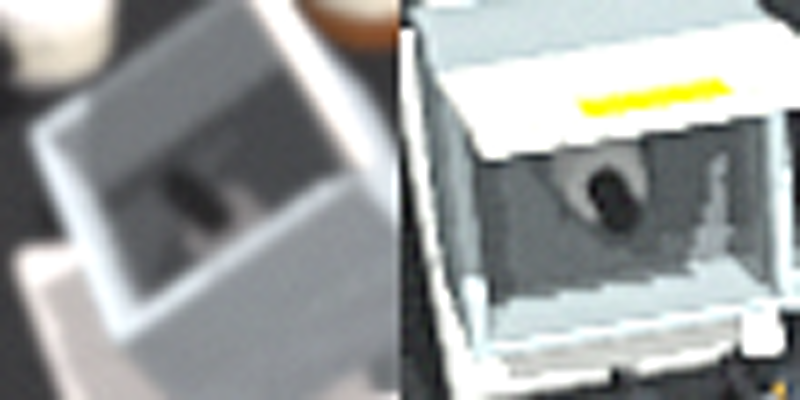

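```bash
sed -i 's/DA=(np.array(\[.6135,-.196\])/DA=(np.array([.6115,-.197])/' h.py; python3 - <<'E'
from h import *
rep()
R2=Rtool(DA[1],125)
P=lambda l,n:W(DA,lidpt(0,l/1e3,0,n/1e3))
rows([(P(63,75),R2,3),(P(63,0),R2,8)],1)
E
```

```text
t 8.3 l,y,n mm [89.3  1.9 84.2] F tool [0.5 0.  0.6] j [-0.52 -0.25  1.    2.21 -0.27  0.6  -0.7 ] g 29.5
[-0.0, 0.0, 0.1, 8.8, 0.7, 3.0]
[-0.1, 0.1, 0.2, 17.6, 1.4, 6.1]
[-0.1, 0.1, 0.3, 26.3, 2.1, 9.1]
[-0.1, 0.1, 0.3, 26.4, 2.1, 24.1]
[-0.1, 0.1, 0.3, 26.4, 2.1, 39.1]
[-0.1, 0.1, 0.3, 26.4, 2.2, 54.1]
[-0.1, 0.1, 0.3, 26.4, 2.2, 69.1]
[-0.1, 0.1, 0.3, 26.5, 2.2, 84.1]
```

Request:
{"fn": "step_arm", "kwargs": {"deltas": [[0, 0, 0, 9, 1, 3, 42], [0, 0, 0, 18, 1.5, 6, 42], [0, 0, 0.3, 26.5, 2, 9, 42], [0, 0, 0.3, 26.5, 2, 24, 42], [0, 0, 0.3, 26.5, 2, 39, 42], [0, 0, 0.3, 26.5, 2, 54, 42], [0, 0, 0.3, 26.5, 2, 69, 42], [0, 0, 0.3, 26.5, 2, 84, 42]]}}

```text
time: 9.3
position: [0.6062, -0.1977, 0.1045]
tool_rot: [-2.945, -0.221, -0.928]
ft_force: [-0.3, 0.7, 0.1]
grip_width: 0.484
```

```bash
python3 - <<'E'
from h import *
rep()
for n in("side","top"):
    im=optics.get_image(n);cv2.imwrite(f"pics/{n}4.png",im[:,:,::-1])
a=cv2.imread("pics/side4.png")[170:290,240:360];b=cv2.imread("pics/top4.png")[120:240,290:410]
cv2.imwrite("pics/z4.png",cv2.resize(np.hstack([a,b]),(800,400),interpolation=cv2.INTER_CUBIC))
E
```

```text
t 9.3 l,y,n mm [61.6  0.1 -0.2] F tool [-0.1 -0.8 -0.1] j [-0.61  0.19  1.16  2.14 -0.99  0.64 -0.18] g 42.1
```

View pics/z4.png

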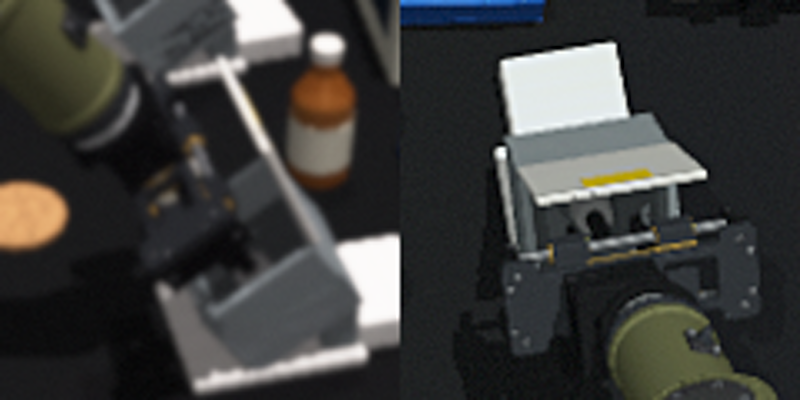

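```bash
python3 - <<'E'
from h import *
p,R,s=st()
z=lambda X:((proj("top",X)-[290,120])*400/120+[400,0]).round()
for d in(10,0,-20,-40,-60,-70):print(d,z(p+R[:,2]*d/1e3), "fingers",z(p+R[:,2]*d/1e3+R[:,1]*.0285),z(p+R[:,2]*d/1e3-R[:,1]*.0285))
b=cv2.imread("pics/top4.png")[165:205,325:385]
cv2.imwrite("pics/z5.png",cv2.resize(cv2.convertScaleAbs(b,alpha=1.8,beta=20),(780,520),interpolation=cv2.INTER_CUBIC))
z=lambda X:((proj("top",X)-[325,165])*13).round()
for d in(10,0,-20,-40,-60,-70):print(d,z(p+R[:,2]*d/1e3), "fingers",z(p+R[:,2]*d/1e3+R[:,1]*.021),z(p+R[:,2]*d/1e3-R[:,1]*.021))
E
```

```text
10 [599. 230.] fingers [634. 224.] [564. 236.]
0 [601. 235.] fingers [636. 229.] [566. 241.]
-20 [606. 245.] fingers [642. 239.] [570. 251.]
-40 [611. 255.] fingers [647. 249.] [575. 261.]
-60 [616. 266.] fingers [653. 259.] [580. 272.]
-70 [619. 271.] fingers [656. 265.] [582. 277.]
10 [320. 312.] fingers [420. 295.] [220. 329.]
0 [329. 331.] fingers [430. 314.] [228. 348.]
-20 [349. 370.] fingers [451. 352.] [246. 388.]
-40 [368. 410.] fingers [472. 392.] [265. 428.]
-60 [388. 451.] fingers [493. 433.] [283. 469.]
-70 [399. 472.] fingers [504. 454.] [293. 491.]
```

View pics/z5.png

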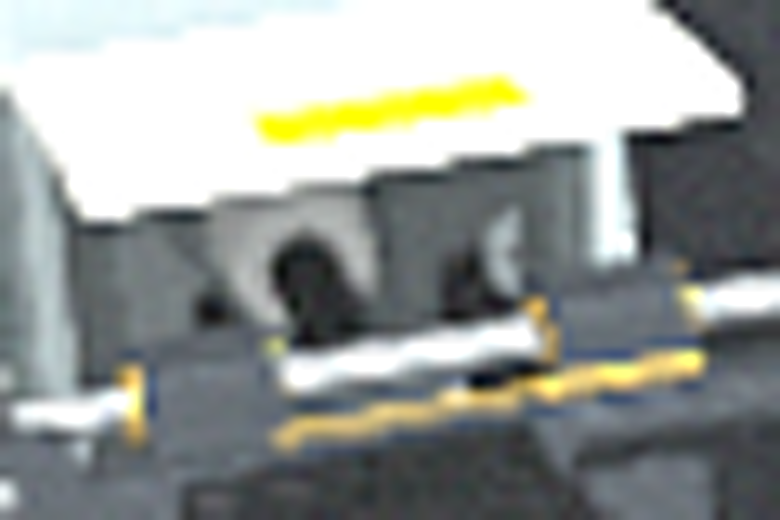

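Both fingertips straddle the knob, and the tool axis extended passes through the knob's base to within 1 px. I'll go down 35 mm.

Request:
{"fn": "step_arm", "kwargs": {"deltas": [[0, 0, 0, -1, 0, 6, 42], [0, 0, 0, -1, 0, 12, 42], [0, 0, 0, -1, 0, 18, 42], [0, 0, 0, -1, 0, 24, 42], [0, 0, 0, -1, 0, 29, 42], [0, 0, 0, -1, 0, 33, 42], [0, 0, 0, -1, 0, 35, 42], [0, 0, 0, -1, 0, 35, 42]]}}

```text
time: 10.4
position: [0.624, -0.1952, 0.0755]
tool_rot: [-2.945, -0.219, -0.928]
ft_force: [0.6, -0.2, -1.3]
grip_width: 0.484
```

```bash
python3 -c "
from h import *
rep()"
```

```text
t 10.4 l,y,n mm [ 63.5  -0.1 -34.3] F tool [-0.3  0.3  1.4] j [-0.51  0.3   1.06  2.13 -1.16  0.66 -0.07] g 42.1
```

Request:
{"fn": "step_arm", "kwargs": {"deltas": [[0, 0, 0, 0, 0, 0, 30], [0, 0, 0, 0, 0, 0, 22], [0, 0, 0, 0, 0, 0, 18], [0, 0, 0, 0, 0, 0, 14], [0, 0, 0, 0, 0, 0, 10], [0, 0, 0, 0, 0, 0, 5], [0, 0, 0, 0, 0, 0, 5], [0, 0, 0, 0, 0, 0, 5]], "newtons": 25}}

```text
time: 11.4
position: [0.6241, -0.195, 0.0756]
tool_rot: [-2.944, -0.22, -0.928]
ft_force: [-0.3, 0.7, -0.5]
grip_width: 0.176
```

```bash
python3 -c "
from h import *
rep()"
```

```text
t 11.4 l,y,n mm [ 63.3   0.1 -34.3] F tool [-0.5 -0.8  0.3] j [-0.51  0.3   1.06  2.13 -1.16  0.66 -0.07] g 15.3
```

Gripped at 15.3 mm on the 16 mm knob. I'll draw the cup out slowly along the axis.

Request:
{"fn": "step_arm", "kwargs": {"deltas": [[0, 0, 0, 0, 0, -3, 5], [0, 0, 0, 0, 0, -8, 5], [0, 0, 0, 0, 0, -14, 5], [0, 0, 0, 0, 0, -20, 5], [0, 0, 0, 0, 0, -27, 5], [0, 0, 0, 0, 0, -34, 5], [0, 0, 0, 0, 0, -41, 5], [0, 0, 0, 0, 0, -48, 5]]}}

```text
time: 12.4
position: [0.5962, -0.1995, 0.1151]
tool_rot: [-2.944, -0.219, -0.928]
ft_force: [-1.2, -1.4, -1.1]
grip_width: 0.177
```

```bash
python3 -c "
from h import *
rep()"
```

```text
t 12.4 l,y,n mm [63.8 -0.2 14.3] F tool [-1.8  1.2  0.1] j [-0.63  0.11  1.17  2.15 -0.88  0.62 -0.26] g 15.4
```

Request:
{"fn": "step_arm", "kwargs": {"deltas": [[0, 0, 0, 0, 0, -8, 5], [0, 0, 0, 0, 0, -16, 5], [0, 0, 0, 0, 0, -24, 5], [0, 0, 0, 0, 0, -32, 5], [0, 0, 0, 0, 0, -40, 5], [0, 0, 0, 0, 0, -48, 5], [0, 0, 0, 0, 0, -56, 5], [0, 0, 0, 0, 0, -64, 5]]}}

```text
time: 13.4
position: [0.5597, -0.2051, 0.1674]
tool_rot: [-2.944, -0.218, -0.928]
ft_force: [0.7, 1.0, -1.6]
grip_width: 0.175
```

```bash
python3 - <<'E'
from h import *
rep()
for n in("side","top"):
    im=optics.get_image(n);cv2.imwrite(f"pics/{n}6.png",im[:,:,::-1])
a=cv2.imread("pics/side6.png")[150:290,220:360];b=cv2.imread("pics/top6.png")[140:280,270:410]
cv2.imwrite("pics/z6.png",cv2.resize(np.hstack([a,b]),(800,400),interpolation=cv2.INTER_CUBIC))
R3=Rtool(0,90)
rows([((.46,-.10,.24),R3,8)],1)
E
```

```text
t 13.4 l,y,n mm [64.1 -0.4 78.3] F tool [-0.2 -0.9  1.8] j [-0.56 -0.19  1.03  2.16 -0.34  0.61 -0.69] g 15.2
[-0.3, -4.4, 1.0, -3.4, -14.9, -13.3]
[-0.7, -8.8, 2.0, -6.8, -29.8, -26.7]
[-1.0, -13.1, 3.1, -10.2, -44.8, -40.0]
[-1.4, -17.5, 4.1, -13.6, -59.7, -53.3]
[-1.7, -21.9, 5.1, -17.0, -74.6, -66.6]
[-2.1, -26.3, 6.1, -20.3, -89.5, -80.0]
[-2.4, -30.6, 7.2, -23.7, -104.5, -93.3]
[-2.7, -35.0, 8.2, -27.1, -119.4, -106.6]
```

View pics/z6.png

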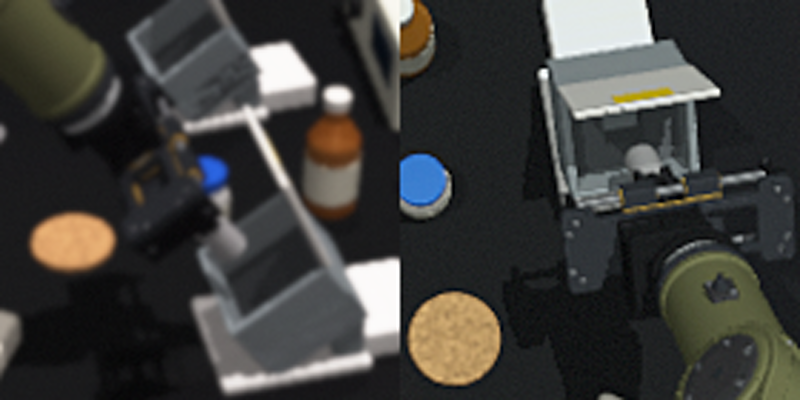

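The cup is clear of the recess and in line with the tool. Next I'll carry it towards the coaster while turning it upright.

Request:
{"fn": "step_arm", "kwargs": {"deltas": [[0, -4, 1, -3, -8, -14, 5], [-0.5, -8.5, 2, -7, -22, -28, 5], [-1, -13, 3, -10, -40, -41, 5], [-1.4, -17.5, 4, -14, -58, -54, 5], [-1.7, -22, 5, -17, -74, -67, 5], [-2, -26, 6, -20, -90, -80, 5], [-2.4, -30.5, 7, -24, -105, -93, 5], [-2.7, -35, 8.2, -27, -119, -107, 5]]}}

```text
time: 14.5
position: [0.4598, -0.0991, 0.2398]
tool_rot: [-3.141, -0.001, 0.006]
ft_force: [0.2, -0.9, -2.6]
grip_width: 0.177
```

```bash
python3 - <<'E'
from h import *
p,R,s=st();print(p,s["joint_positions"].round(2),s["grip_width"]*87,s["ft_force"])
R3=Rtool(0,90);print(np.degrees(Rn.from_matrix(R.T@R3).as_rotvec()))
rows([((.435,-.0282,.14),R3,8)],1)
E
```

```text
[ 0.45983627 -0.0991125   0.23975104] [-0.44 -0.1   0.57  1.87  0.06  1.37 -1.46] 15.381136530464538 [ 0.2272733  -0.90149336 -2.55369567]
[-0.01526178  0.2134514   0.03038607]
[-0.0, 0.0, 0.0, -3.1, -8.9, 12.5]
[-0.0, 0.1, 0.0, -6.1, -17.7, 25.0]
[-0.0, 0.1, 0.0, -9.2, -26.6, 37.4]
[-0.0, 0.1, 0.0, -12.2, -35.4, 49.9]
[-0.0, 0.1, 0.0, -15.3, -44.3, 62.4]
[-0.0, 0.2, 0.0, -18.3, -53.2, 74.9]
[-0.0, 0.2, 0.0, -21.4, -62.0, 87.4]
[-0.0, 0.2, 0.0, -24.4, -70.9, 99.9]
```

Request:
{"fn": "step_arm", "kwargs": {"deltas": [[0, 0, 0, -3, -9, 12, 5], [0, 0, 0, -6, -18, 25, 5], [0, 0, 0, -9, -27, 37, 5], [0, 0, 0, -12, -35, 50, 5], [0, 0, 0, -15, -44, 62, 5], [0, 0.2, 0, -18, -53, 75, 5], [0, 0.2, 0, -21.5, -62, 88, 5], [0, 0.2, 0, -24.5, -71, 100, 5]]}}

```text
time: 15.5
position: [0.4353, -0.0282, 0.1389]
tool_rot: [3.141, 0.002, 0.003]
ft_force: [1.1, 1.2, -1.4]
grip_width: 0.175
```

```bash
python3 - <<'E'
from h import *
p,R,s=st();print(p,s["joint_positions"].round(2),s["grip_width"]*87,s["ft_force"])
R3=Rtool(0,90);print(np.degrees(Rn.from_matrix(R.T@R3).as_rotvec()),(R.T@(np.array([.435,-.0282,.057])-p)*1e3).round(1))
for n in("side","top"):
    im=optics.get_image(n);cv2.imwrite(f"pics/{n}7.png",im[:,:,::-1])
a=cv2.imread("pics/side7.png")[150:270,190:310]
cv2.imwrite("pics/z7.png",cv2.resize(a,(600,600),interpolation=cv2.INTER_CUBIC))
for d in(0,40):print(((proj("side",p+R[:,2]*d/1e3)-[190,150])*5).round())
E
```

```text
[ 0.43533652 -0.0282017   0.13887635] [-0.5  -0.1   0.48  2.08  0.05  1.15 -1.61] 15.26827418171841 [ 1.10680478  1.17331341 -1.40935924]
[ 0.01174916 -0.12703076  0.06092029] [-0.5 -0.  81.9]
[266. 251.]
[270. 305.]
```

View pics/z7.png

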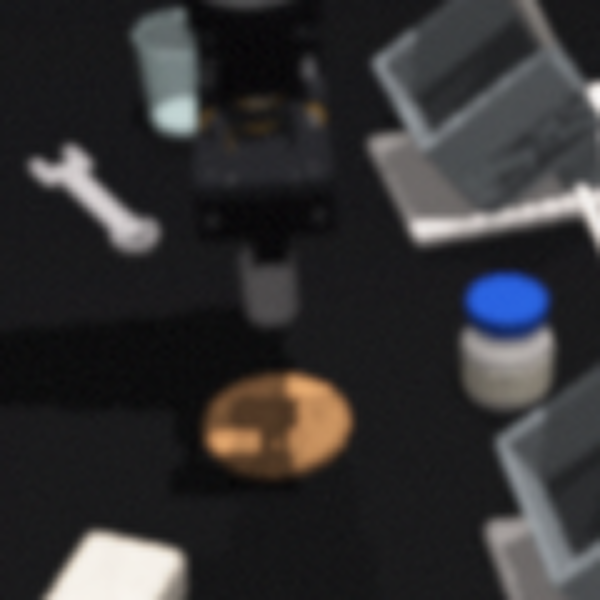

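The cup hangs upright at (270,290) in the zoomed side view, above the coaster. I'll lower it.

Request:
{"fn": "step_arm", "kwargs": {"deltas": [[0, 0, 0, 0, 0, 14, 5], [0, 0, 0, 0, 0, 28, 5], [0, 0, 0, 0, 0, 42, 5], [0, 0, 0, 0, 0, 54, 5], [0, 0, 0, 0, 0, 64, 5], [0, 0, 0, 0, 0, 72, 5], [0, 0, 0, 0, 0, 77, 5], [0, 0, 0, 0, 0, 80, 5]]}}

```text
time: 16.6
position: [0.4359, -0.0288, 0.0596]
tool_rot: [3.141, 0.001, 0.004]
ft_force: [0.2, 0.4, -1.0]
grip_width: 0.18
```

```bash
python3 - <<'E'
from h import *
p,R,s=st();print(p,s["joint_positions"].round(2),s["grip_width"]*87,s["ft_force"])
R3=Rtool(0,90);print(np.degrees(Rn.from_matrix(R.T@R3).as_rotvec()))
E
```

```text
[ 0.43592643 -0.02884106  0.05959115] [-0.49  0.01  0.5   2.16 -0.01  0.97 -1.56] 15.634486639870817 [ 0.17417885  0.35124279 -1.03334807]
[ 0.01187219 -0.14061557  0.05261371]
```

Request:
{"fn": "step_arm", "kwargs": {"deltas": [[0, 0, 0, -0.5, 0, 0.7, 5], [0, 0, 0, -0.5, 0, 1.4, 5], [0, 0, 0, -0.5, 0, 2.1, 5], [0, 0, 0, -0.5, 0, 2.8, 5], [0, 0, 0, -0.5, 0, 3.5, 5], [0, 0, 0, -0.5, 0, 4, 5], [0, 0, 0, -0.5, 0, 4, 5], [0, 0, 0, -0.5, 0, 4, 5]]}}

```text
time: 17.6
position: [0.4353, -0.0288, 0.0558]
tool_rot: [3.141, 0.002, 0.004]
ft_force: [0.5, -0.1, -1.9]
grip_width: 0.18
```

Request:
{"fn": "step_arm", "kwargs": {"deltas": [[0, 0, 0, 0, 0, 0.3, 5], [0, 0, 0, 0, 0, 0.6, 5], [0, 0, 0, 0, 0, 0.9, 5], [0, 0, 0, 0, 0, 1.2, 5], [0, 0, 0, 0, 0, 1.5, 5], [0, 0, 0, 0, 0, 1.5, 5], [0, 0, 0, 0, 0, 1.5, 5], [0, 0, 0, 0, 0, 1.5, 5]]}}

```text
time: 18.6
position: [0.4354, -0.0288, 0.0543]
tool_rot: [3.141, 0.002, 0.004]
ft_force: [1.1, 1.1, -1.5]
grip_width: 0.177
```

Request:
{"fn": "step_arm", "kwargs": {"deltas": [[0, 0, 0, 0, 0, 0.3, 5], [0, 0, 0, 0, 0, 0.6, 5], [0, 0, 0, 0, 0, 0.9, 5], [0, 0, 0, 0, 0, 1.2, 5], [0, 0, 0, 0, 0, 1.2, 5], [0, 0, 0, 0, 0, 1.2, 5], [0, 0, 0, 0, 0, 1.2, 5], [0, 0, 0, 0, 0, 1.2, 5]]}}

```text
time: 19.6
position: [0.4354, -0.0288, 0.0531]
tool_rot: [3.141, 0.001, 0.004]
ft_force: [-0.6, 0.5, -0.2]
grip_width: 0.176
```

Request:
{"fn": "step_arm", "kwargs": {"deltas": [[0, 0, 0, 0, 0, 0.3, 5], [0, 0, 0, 0, 0, 0.6, 5], [0, 0, 0, 0, 0, 0.9, 5], [0, 0, 0, 0, 0, 0.9, 5], [0, 0, 0, 0, 0, 0.9, 5], [0, 0, 0, 0, 0, 0.9, 5], [0, 0, 0, 0, 0, 0.9, 5], [0, 0, 0, 0, 0, 0.9, 5]]}}

```text
time: 20.6
position: [0.4361, -0.0288, 0.0529]
tool_rot: [-3.141, -0.002, -0.006]
ft_force: [-0.0, 0.5, 7.2]
grip_width: 0.174
```

Contact at 7 N. I'll ease off slightly, release, and rise.

Request:
{"fn": "step_arm", "kwargs": {"deltas": [[0, 0, 0, 0, 0, -0.6, 5], [0, 0, 0, 0, 0, -0.6, 14], [0, 0, 0, 0, 0, -0.6, 16], [0, 0, 0, 0, 0, -0.6, 18], [0, 0, 0, 0, 0, -0.6, 22], [0, 0, 0, 0, 0, -0.6, 30], [0, 0, 0, 0, 0, -0.6, 40], [0, 0, 0, 0, 0, -0.6, 40]]}}

```text
time: 21.6
position: [0.4352, -0.0289, 0.0527]
tool_rot: [3.141, 0.001, 0.003]
ft_force: [0.4, 0.6, -0.9]
grip_width: 0.432
```

Request:
{"fn": "step_arm", "kwargs": {"deltas": [[0, 0, 0, 0, 0, -5, 40], [0, 0, 0, 0, 0, -12, 40], [0, 0, 0, 0, 0, -22, 40], [0, 0, 0, 0, 0, -35, 40], [0, 0, 0, 0, 0, -60, 40], [0, 0, 0, 0, 0, -100, 40], [0, 0, 0, 0, 0, -150, 20], [0, 0, 0, 0, 0, -205, 0]]}}

```text
time: 22.6
position: [0.4343, -0.029, 0.26]
tool_rot: [-3.142, -0.001, -0.004]
ft_force: [0.9, 0.2, 0.6]
grip_width: 0.318
```

```bash
python3 - <<'E'
from h import *
p,R,s=st();print(p,s["joint_positions"].round(2),s["grip_width"]*87,s["ft_force"])
for n in("side","top"):
    im=optics.get_image(n);cv2.imwrite(f"pics/{n}8.png",im[:,:,::-1])
a=cv2.imread("pics/side8.png")[150:270,190:310];b=cv2.imread("pics/top8.png")[200:320,230:350]
cv2.imwrite("pics/z8.png",cv2.resize(np.hstack([a,b]),(800,400),interpolation=cv2.INTER_CUBIC))
print(((proj("side",np.array([.435,-.0282,.078]))-[190,150])*10/3).round())
E
```

```text
[ 0.43434667 -0.02897334  0.25999428] [-0.51 -0.2   0.45  1.9   0.09  1.41 -1.65] 27.62736124257035 [0.91652198 0.21654343 0.59394887]
[181. 222.]
```

View pics/z8.png

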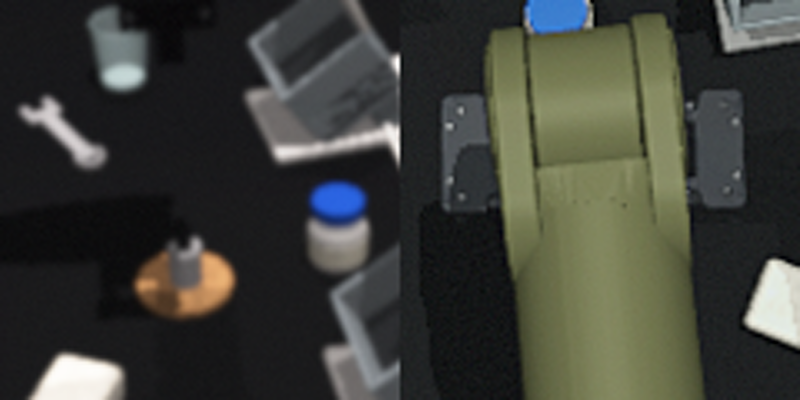

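The cup stands upright at the centre of the coaster, at (185,270) in the zoomed side view. Next is lid A, reached over and behind its open edge.

```bash
cat >> h.py <<'E'
BIAS=.0015; WF=.010
def cpose(D,a,l=.101):
    s=np.clip(1-a/1.75,0,1);sh=90+35*s;R=Rtool(D[1],sh)
    return W(D,lidpt(max(a,0) if a<0 else a,l,0,.006+BIAS)+0)+R[:,0]*WF,R
E
python3 - <<'E'
from h import *
p,R=cpose(DA,2.0);print(p,cpose(DA,1.75)[0],cpose(DA,0)[0])
rows([((.5,-.13,.33),Rtool(DA[1],90),3),((p[0]+.02,p[1],.33),Rtool(DA[1],90),6),((p[0]+.02,p[1],.27),R,8)],1)
E
```

```text
[ 0.65514479 -0.19047724  0.24069301] [ 0.6308408  -0.1941095   0.23487331] [ 0.5780271  -0.20200256  0.09394818]
[-0.0, -0.3, -2.8, 20.9, 33.7, -21.5]
[-0.0, -0.5, -5.6, 41.7, 67.4, -43.1]
[-0.1, -0.8, -8.5, 62.6, 101.0, -64.6]
[-0.1, -0.8, -8.5, 121.0, 121.2, -63.8]
[-0.1, -0.8, -8.5, 179.3, 141.4, -63.0]
[-0.1, -0.8, -8.5, 237.7, 161.6, -62.3]
[-0.1, -0.8, -8.5, 237.3, 161.7, -32.3]
[-0.1, -0.8, -8.5, 236.8, 161.7, -2.3]
```

Request:
{"fn": "step_arm", "kwargs": {"deltas": [[0, 0, -3, 15, 30, -35, 0], [0, 0, -6, 35, 67, -64, 0], [0, 0, -8.5, 62, 101, -70, 0], [0, -0.5, -8.5, 110, 121, -70, 0], [0, -0.5, -8.5, 155, 140, -70, 0], [0, -0.5, -8.5, 200, 155, -70, 0], [0, -0.8, -8.5, 237, 161.7, -68, 0], [0, -0.8, -8.5, 237, 161.7, -62, 0]]}}

```text
time: 23.7
position: [0.6735, -0.19, 0.3173]
tool_rot: [3.131, 0.235, -0.024]
ft_force: [-1.4, 0.2, -1.1]
grip_width: 0.008
```

```bash
python3 - <<'E'
from h import *
P,R,s=st();print(P,s["joint_positions"].round(2),s["grip_width"]*87,s["ft_force"])
p,R2=cpose(DA,2.0)
rows([(p+[.01,0,0],R2,8)],1)
for n in("side","top"):
    im=optics.get_image(n);cv2.imwrite(f"pics/{n}9.png",im[:,:,::-1])
a=cv2.imread("pics/side9.png")[130:270,230:370];b=cv2.imread("pics/top9.png")[100:240,280:420]
cv2.imwrite("pics/z9.png",cv2.resize(np.hstack([a,b]),(800,400),interpolation=cv2.INTER_CUBIC))
E
```

```text
[ 0.67349446 -0.19000381  0.31732396] [-0.22  0.49  0.72  1.15 -0.31  1.62 -0.99] 0.6565819303462072 [-1.39251323  0.19037567 -1.0808316 ]
[0.0, 0.1, 0.0, -0.9, -0.1, 9.6]
[0.0, 0.2, 0.0, -1.8, -0.2, 19.2]
[0.0, 0.3, 0.0, -2.7, -0.3, 28.8]
[0.0, 0.4, 0.1, -3.6, -0.4, 38.4]
[0.0, 0.6, 0.1, -4.5, -0.5, 48.0]
[0.0, 0.7, 0.1, -5.4, -0.6, 57.6]
[0.0, 0.8, 0.1, -6.2, -0.7, 67.2]
[0.0, 0.9, 0.1, -7.1, -0.8, 76.8]
```

View pics/z9.png

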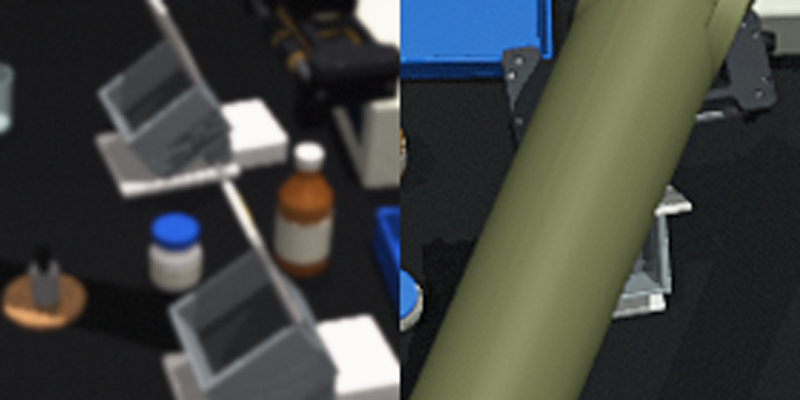

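The gripper is behind and above lid A's edge. I'll lower it.

Request:
{"fn": "step_arm", "kwargs": {"deltas": [[0, 0, 0, -1, 0, 10, 0], [0, 0, 0, -2, 0, 19, 0], [0, 0.3, 0, -3, 0, 29, 0], [0, 0.4, 0, -4, 0, 38, 0], [0, 0.6, 0, -5, -0.5, 48, 0], [0, 0.7, 0, -5, -0.5, 58, 0], [0, 0.8, 0, -6, -0.7, 67, 0], [0, 0.9, 0, -7, -0.8, 77, 0]]}}

```text
time: 24.8
position: [0.6639, -0.1906, 0.2428]
tool_rot: [-3.132, -0.234, -0.006]
ft_force: [0.4, 0.3, 0.0]
grip_width: 0.001
```

```bash
cat >> h.py <<'E'
def arc(D,a0,a1,k=8):
    w=[]
    for i in range(1,k+1):
        p,R=cpose(D,a0+(a1-a0)*i/k);w.append((p,R,i))
    rows(w,1)
E
python3 - <<'E'
from h import *
rep(DA); arc(DA,2.0,1.6)
E
```

```text
t 24.8 l,y,n mm [-65.3  -1.5  79.7] F tool [ 0.4 -0.2 -0. ] j [-0.25  0.46  0.72  1.33 -0.3   1.45 -0.98] g 0.1
[-0.0, -0.2, 0.1, -13.7, -1.5, 2.7]
[-0.0, -0.2, 0.1, -18.7, -1.5, 3.6]
[-0.0, -0.2, 0.1, -23.6, -1.5, 4.7]
[-0.0, -0.2, 0.1, -28.5, -1.5, 6.1]
[-0.0, -0.2, 0.1, -33.3, -1.5, 7.7]
[-0.0, 0.8, 0.1, -38.0, -1.5, 9.4]
[-0.0, 1.8, 0.1, -42.6, -1.5, 11.4]
[-0.0, 2.8, 0.1, -47.1, -1.5, 13.5]
```

Request:
{"fn": "step_arm", "kwargs": {"deltas": [[0, 0, 0, -7, -0.5, 1.5, 0], [0, 0, 0, -14, -1, 3, 0], [0, 0, 0, -20, -1.5, 4, 0], [0, 0, 0, -26, -1.5, 5.5, 0], [0, 0, 0, -32, -1.5, 7.3, 0], [0, 0.8, 0, -38, -1.5, 9.4, 0], [0, 1.8, 0, -42.6, -1.5, 11.4, 0], [0, 2.8, 0, -47, -1.5, 13.5, 0]]}}

```text
time: 25.8
position: [0.6176, -0.1958, 0.23]
tool_rot: [-3.127, -0.235, -0.087]
ft_force: [2.9, 0.2, 0.8]
grip_width: 0.009
```

```bash
python3 - <<'E'
from h import *
rep(DA); arc(DA,1.6,1.1)
E
```

```text
t 25.8 l,y,n mm [-19.9   0.2  96. ] F tool [ 2.9  0.2 -0.6] j [-0.3   0.33  0.74  1.52 -0.25  1.34 -0.96] g 0.8
[-0.0, 1.1, 0.1, -6.2, 0.2, 3.7]
[-0.0, 2.3, 0.1, -11.6, 0.2, 6.8]
[-0.0, 3.6, 0.1, -16.8, 0.2, 10.2]
[-0.0, 4.8, 0.1, -21.7, 0.2, 13.9]
[-0.0, 6.1, 0.1, -26.5, 0.2, 17.9]
[-0.0, 7.3, 0.1, -30.9, 0.2, 22.2]
[-0.0, 8.6, 0.1, -35.1, 0.2, 26.8]
[-0.0, 9.8, 0.1, -39.0, 0.2, 31.6]
```

Contact is at 3 N, as specified for the open lid. I'll continue along the arc.

Request:
{"fn": "step_arm", "kwargs": {"deltas": [[0, 1, 0, -6, 0, 3.5, 0], [0, 2.3, 0, -11.6, 0, 6.8, 0], [0, 3.6, 0, -17, 0, 10, 0], [0, 4.8, 0, -22, 0, 14, 0], [0, 6, 0, -26.5, 0, 18, 0], [0, 7.3, 0, -31, 0, 22, 0], [0, 8.6, 0, -35, 0, 27, 0], [0, 9.8, 0, -39, 0, 31.6, 0]]}}

```text
time: 26.8
position: [0.5801, -0.2016, 0.1957]
tool_rot: [-3.096, -0.231, -0.35]
ft_force: [1.2, 1.4, 3.7]
grip_width: 0.006
```

```bash
python3 - <<'E'
from h import *
rep(DA); arc(DA,1.1,.6)
E
```

```text
t 26.8 l,y,n mm [31.   0.  89.6] F tool [ 2.2 -1.2 -3.3] j [-0.33  0.13  0.75  1.79 -0.24  1.07 -0.92] g 0.5
[-0.0, 1.3, 0.0, -3.3, 0.0, 3.9]
[-0.0, 2.6, 0.0, -7.4, 0.1, 8.6]
[-0.0, 3.8, 0.0, -11.2, 0.1, 13.5]
[-0.0, 5.1, 0.0, -14.6, 0.1, 18.6]
[-0.0, 6.3, 0.0, -17.7, 0.1, 23.9]
[-0.0, 7.6, 0.0, -20.4, 0.1, 29.4]
[-0.0, 8.8, 0.0, -22.8, 0.1, 35.1]
[-0.0, 10.1, 0.0, -24.8, 0.1, 40.8]
```

Request:
{"fn": "step_arm", "kwargs": {"deltas": [[0, 1.3, 0, -3.5, 0, 4, 0], [0, 2.6, 0, -7.4, 0, 8.6, 0], [0, 3.8, 0, -11, 0, 13.5, 0], [0, 5, 0, -14.6, 0, 18.6, 0], [0, 6.3, 0, -17.7, 0, 24, 0], [0, 7.6, 0, -20.4, 0, 29.4, 0], [0, 8.8, 0, -23, 0, 35, 0], [0, 10, 0, -25, 0, 41, 0]]}}

```text
time: 27.8
position: [0.5651, -0.204, 0.1501]
tool_rot: [-3.042, -0.227, -0.616]
ft_force: [-1.6, 0.6, 5.3]
grip_width: 0.002
```

```bash
python3 - <<'E'
from h import *
rep(DA); arc(DA,.6,.1)
E
```

```text
t 27.8 l,y,n mm [69.5 -0.1 61. ] F tool [ 0.7 -0.8 -5.5] j [-0.3   0.03  0.75  2.01 -0.33  0.8  -0.78] g 0.2
[-0.0, 1.4, 0.0, -2.5, -0.1, 5.3]
[-0.0, 2.6, 0.0, -4.8, -0.1, 11.0]
[-0.0, 3.9, 0.0, -6.8, -0.1, 16.8]
[-0.0, 5.1, 0.0, -8.3, -0.1, 22.8]
[-0.0, 6.4, 0.0, -9.5, -0.1, 28.8]
[-0.0, 7.6, 0.0, -10.2, -0.1, 34.8]
[-0.0, 8.9, 0.0, -10.6, -0.1, 40.9]
[-0.0, 10.1, 0.0, -10.6, -0.0, 47.1]
```

Request:
{"fn": "step_arm", "kwargs": {"deltas": [[0, 1.4, 0, -2.5, 0, 5.3, 0], [0, 2.6, 0, -5, 0, 11, 0], [0, 3.9, 0, -7, 0, 17, 0], [0, 5, 0, -8.3, 0, 23, 0], [0, 6.4, 0, -9.5, 0, 29, 0], [0, 7.6, 0, -10, 0, 35, 0], [0, 8.9, 0, -10.6, 0, 41, 0], [0, 10, 0, -10.6, 0, 47, 0]]}}

```text
time: 28.8
position: [0.5735, -0.2028, 0.1028]
tool_rot: [-2.965, -0.221, -0.875]
ft_force: [-3.7, 1.4, 7.0]
grip_width: 0.003
```

```bash
python3 - <<'E'
from h import *
rep(DA)
w=[]
R2=Rtool(DA[1],125)
P=lambda l,n:W(DA,lidpt(0,l/1e3,0,n/1e3))
rows([(P(92,4),R2,8)],1)
E
```

```text
t 28.8 l,y,n mm [89.6 -0.2 17.4] F tool [ 0.9 -1.9 -7.7] j [-0.25  0.05  0.77  2.17 -0.73  0.58 -0.37] g 0.2
[-0.0, 0.3, 0.0, -0.2, -0.0, 1.7]
[-0.0, 0.5, 0.0, -0.5, -0.0, 3.4]
[-0.0, 0.8, 0.0, -0.7, -0.1, 5.1]
[-0.0, 1.1, 0.0, -0.9, -0.1, 6.7]
[-0.0, 1.3, 0.0, -1.2, -0.1, 8.4]
[-0.0, 1.6, 0.0, -1.4, -0.1, 10.1]
[-0.0, 1.8, 0.0, -1.6, -0.1, 11.8]
[-0.0, 2.1, 0.0, -1.9, -0.2, 13.5]
```

Request:
{"fn": "step_arm", "kwargs": {"deltas": [[0, 0.3, 0, -0.2, 0, 2, 0], [0, 0.5, 0, -0.5, 0, 4, 0], [0, 0.8, 0, -0.7, 0, 6, 0], [0, 1, 0, -1, 0, 8, 0], [0, 1.3, 0, -1, 0, 10, 0], [0, 1.6, 0, -1, 0, 12, 0], [0, 2, 0, -1.2, 0, 13.5, 0], [0, 2, 0, -1.2, 0, 14.5, 0]]}}

```text
time: 29.8
position: [0.5804, -0.2019, 0.0902]
tool_rot: [-2.947, -0.219, -0.926]
ft_force: [-3.1, 1.4, 5.6]
grip_width: 0.005
```

```bash
python3 -c "
from h import *
rep()"
```

```text
t 29.8 l,y,n mm [91.2 -0.2  3. ] F tool [ 0.9 -1.9 -6.2] j [-0.23  0.09  0.76  2.19 -0.88  0.56 -0.22] g 0.4
```

Request:
{"fn": "step_arm", "kwargs": {"deltas": [[0, 0, 0, 0, 0, 0.5, 0], [0, 0, 0, 0, 0, 1, 0], [0, 0, 0, 0, 0, 1.5, 0], [0, 0, 0, 0, 0, 1.8, 0], [0, 0, 0, 0, 0, 2, 0], [0, 0, 0, 0, 0, 2, 0], [0, 0, 0, 0, 0, 2, 0], [0, 0, 0, 0, 0, 2, 0]]}}

```text
time: 30.8
position: [0.5815, -0.2017, 0.0886]
tool_rot: [-2.947, -0.22, -0.925]
ft_force: [-2.8, 1.1, 4.9]
grip_width: 0.002
```

```bash
python3 -c "
from h import *
rep()"
```

```text
t 30.8 l,y,n mm [91.2 -0.2  1.1] F tool [ 0.7 -1.5 -5.5] j [-0.22  0.09  0.75  2.19 -0.89  0.56 -0.21] g 0.2
```

Request:
{"fn": "step_arm", "kwargs": {"deltas": [[0, 0, 0, 0, 0, 0.3, 0], [0, 0, 0, 0, 0, 0.6, 0], [0, 0, 0, 0, 0, 0.9, 0], [0, 0, 0, 0, 0, 1, 0], [0, 0, 0, 0, 0, 1, 0], [0, 0, 0, 0, 0, 1, 0], [0, 0, 0, 0, 0, 1, 0], [0, 0, 0, 0, 0, 1, 0]]}}

```text
time: 31.8
position: [0.5818, -0.2017, 0.0882]
tool_rot: [-2.946, -0.219, -0.926]
ft_force: [-9.7, 1.8, 12.5]
grip_width: 0.005
```

```bash
python3 -c "
from h import *
rep()"
```

```text
t 31.8 l,y,n mm [91.2 -0.3  0.7] F tool [ -0.5  -3.3 -15.6] j [-0.22  0.1   0.75  2.19 -0.89  0.56 -0.21] g 0.4
```

At the stop again (15.6 N, same n as before). I'll release gently.

Request:
{"fn": "step_arm", "kwargs": {"deltas": [[0, 0, 0, 0, 0, -1, 0], [0, 0, 0, 0, 0, -3, 0], [0, 0, 0, 0, 0, -6, 0], [0, 0, 0, 0, 0, -10, 0], [0, 0, 0, 0, 0, -20, 0], [0, 0, 0, 0, 0, -35, 0], [0, 0, 0, 0, 0, -55, 0], [0, 0, 0, 0, 0, -80, 0]]}}

```text
time: 32.8
position: [0.5358, -0.2079, 0.1528]
tool_rot: [-2.948, -0.221, -0.921]
ft_force: [0.5, 0.6, 0.2]
grip_width: 0.006
```

```bash
python3 - <<'E'
from h import *
rep()
for n in("side","top"):
    im=optics.get_image(n);cv2.imwrite(f"pics/{n}10.png",im[:,:,::-1])
a=cv2.imread("pics/side10.png")[110:310,200:400];b=cv2.imread("pics/top10.png")[110:310,190:390]
cv2.imwrite("pics/z10.png",cv2.resize(np.hstack([a,b]),(800,400),interpolation=cv2.INTER_CUBIC))
P,R,s=st()
rows([((.47,-.13,.34),Rtool(DB[1],90),4),((.50,.02,.34),Rtool(DB[1],90),8)],1)
E
```

```text
t 32.8 l,y,n mm [92.2  0.4 80.2] F tool [ 0.6 -0.6  0.2] j [-0.22 -0.15  0.74  2.2  -0.48  0.62 -0.54] g 0.5
[0.2, -8.8, -0.6, 15.3, -22.1, -45.6]
[0.4, -17.5, -1.1, 30.6, -44.1, -91.2]
[0.6, -26.3, -1.7, 46.0, -66.2, -136.8]
[0.7, -35.0, -2.2, 61.3, -88.2, -182.5]
[0.7, -35.0, -2.2, 71.9, -124.2, -175.0]
[0.7, -35.0, -2.2, 82.5, -160.2, -167.6]
[0.7, -35.0, -2.2, 93.1, -196.2, -160.2]
[0.7, -35.0, -2.2, 103.7, -232.2, -152.8]
```

View pics/z10.png

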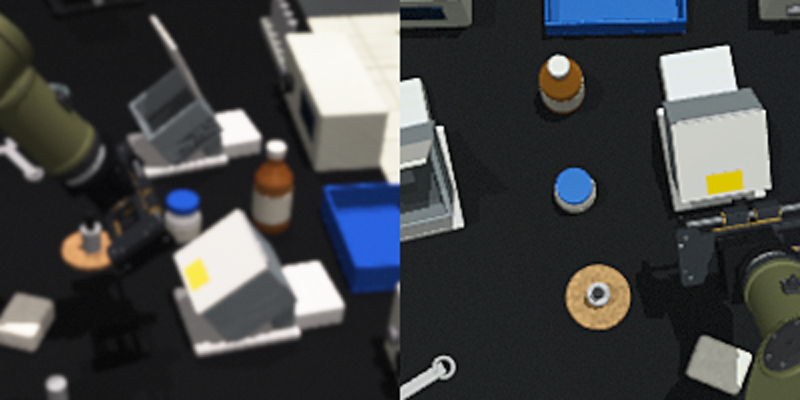

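Lid A is latched shut, and the cup is centred on the coaster at zoom (598,293). Now lid B.

Request:
{"fn": "step_arm", "kwargs": {"deltas": [[0, -9, -0.5, 15, -15, -46, 0], [0, -17.5, -1, 30, -35, -91, 0], [0.5, -26, -1.7, 46, -60, -137, 0], [0.7, -35, -2.2, 61, -88, -182, 0], [0.7, -35, -2.2, 72, -124, -175, 0], [0.7, -35, -2.2, 82, -160, -168, 0], [0.7, -35, -2.2, 93, -196, -160, 0], [0.7, -35, -2.2, 104, -232, -153, 0]]}}

```text
time: 33.9
position: [0.5006, 0.023, 0.3369]
tool_rot: [-3.126, -0.299, 0.008]
ft_force: [-0.4, -0.4, -0.3]
grip_width: 0.004
```

```bash
python3 - <<'E'
from h import *
P,R,s=st();print(P,s["joint_positions"].round(2),s["ft_force"])
p,R2=cpose(DB,2.0);print(p)
rows([((p[0]+.02,p[1],.33),R2,8)],1)
# refine B from new pics
a=cv2.imread("pics/side10.png")[110:190,250:330];b=cv2.imread("pics/top0.png")[145:235,145:235]
cv2.imwrite("pics/z11.png",np.hstack([cv2.resize(a,(400,400),interpolation=cv2.INTER_CUBIC),cv2.resize(b,(400,400),interpolation=cv2.INTER_CUBIC)]))
for k,X in(("edgeL",lidpt(1.75,.113,.062,0)),("edgeR",lidpt(1.75,.113,-.062,0)),("rimFL",lidpt(0,.113,.062,0)),("rimFR",lidpt(0,.113,-.062,0)),("outL",lidpt(1.75,.113,.062,.006))):
    Y=W(DB,X);print(k,((proj("side",Y)-[250,110])*5).round(),((proj("top",Y)-[145,145])*400/90+[400,0]).round())
E
```

```text
[0.50064307 0.02297258 0.33690522] [-0.34 -0.03  0.24  1.62  0.01  1.55 -1.48] [-0.40386488 -0.43469651 -0.30266807]
[0.61734786 0.23976905 0.24069301]
[-0.0, 0.0, 0.0, 21.9, -23.4, 0.8]
[-0.0, 0.1, 0.0, 43.8, -46.7, 1.6]
[-0.0, 0.1, 0.1, 65.8, -70.1, 2.4]
[-0.1, 0.2, 0.1, 87.7, -93.5, 3.2]
[-0.1, 0.2, 0.1, 109.6, -116.8, 4.0]
[-0.1, 0.2, 0.1, 131.5, -140.2, 4.8]
[-0.1, 0.3, 0.1, 153.5, -163.5, 5.6]
[-0.1, 0.3, 0.1, 175.4, -186.9, 6.4]
edgeL [128.  44.] [433. 254.]
edgeR [181. 126.] [660. 207.]
rimFL [ 70. 266.] [520. 373.]
rimFR [116. 356.] [721. 331.]
outL [136.  40.] [430. 244.]
```

View pics/z11.png

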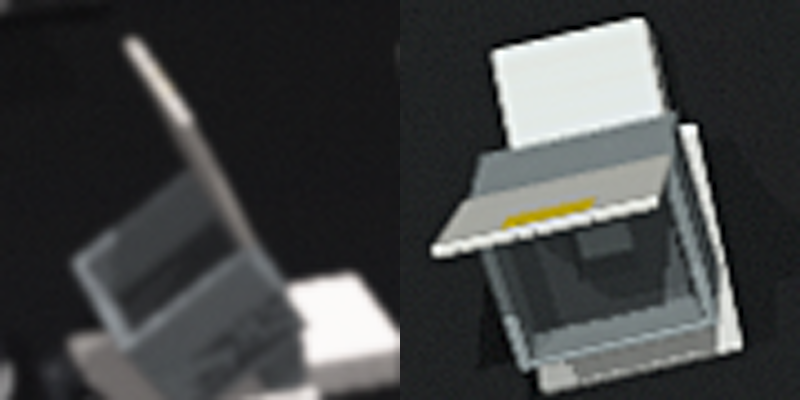

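The predicted lid B corners match the picture to about 1 px (edge corners at zoom (130,38), (187,124), (433,252) and (660,205)). I'll go behind it.

Request:
{"fn": "step_arm", "kwargs": {"deltas": [[0, 0, 0, 22, -23, 0, 0], [0, 0, 0, 44, -47, 0, 0], [0, 0, 0, 70, -70, 0, 0], [0, 0, 0, 95, -93, 0, 0], [0, 0, 0, 120, -117, 0, 0], [0, 0, 0, 145, -140, 0, 0], [0, 0.3, 0, 165, -165, 2, 0], [0, 0.3, 0, 175, -187, 6, 0]]}}

```text
time: 34.9
position: [0.6374, 0.2393, 0.3297]
tool_rot: [-3.126, -0.299, 0.001]
ft_force: [-0.1, 0.6, -0.3]
grip_width: 0.007
```

```bash
python3 - <<'E'
from h import *
P,R,s=st();print(P,s["joint_positions"].round(2),s["ft_force"])
p,R2=cpose(DB,2.0);print(p)
rows([(p+[.01,0,0],R2,8)],1)
E
```

```text
[0.63744878 0.23931084 0.32967935] [-0.5   0.37  0.14  1.19 -0.05  1.59 -1.74] [-0.1093728   0.56692482 -0.28359993]
[0.61734786 0.23976905 0.24069301]
[-0.0, 0.0, 0.0, -1.2, -0.3, 11.1]
[-0.0, 0.0, 0.0, -2.4, -0.6, 22.2]
[-0.0, 0.0, 0.0, -3.7, -0.9, 33.4]
[-0.0, 0.0, 0.1, -4.9, -1.1, 44.5]
[-0.0, 0.0, 0.1, -6.1, -1.4, 55.6]
[-0.0, 0.0, 0.1, -7.3, -1.7, 66.7]
[-0.1, 0.0, 0.1, -8.5, -2.0, 77.9]
[-0.1, 0.0, 0.1, -9.8, -2.3, 89.0]
```

Request:
{"fn": "step_arm", "kwargs": {"deltas": [[0, 0, 0, -1, 0, 11, 0], [0, 0, 0, -2, -0.5, 22, 0], [0, 0, 0, -3.5, -1, 33, 0], [0, 0, 0, -5, -1, 44, 0], [0, 0, 0, -6, -1.5, 55, 0], [0, 0, 0, -7, -1.7, 67, 0], [0, 0, 0, -8.5, -2, 78, 0], [0, 0, 0, -9.8, -2.3, 89, 0]]}}

```text
time: 35.9
position: [0.6272, 0.238, 0.2424]
tool_rot: [-3.127, -0.297, -0.003]
ft_force: [0.9, -0.3, 0.3]
grip_width: 0.006
```

```bash
python3 - <<'E'
from h import *
rep(DB); arc(DB,2.0,1.6)
E
```

```text
t 35.9 l,y,n mm [-65.7  -3.6  79. ] F tool [ 0.8  0.5 -0.3] j [-0.5   0.35  0.13  1.37 -0.05  1.42 -1.75] g 0.5
[-0.0, -0.1, 0.0, -14.4, -3.6, 2.3]
[-0.0, -0.1, 0.0, -19.4, -3.6, 3.3]
[-0.0, -0.1, 0.0, -24.3, -3.6, 4.4]
[-0.0, -0.1, 0.0, -29.1, -3.6, 5.8]
[-0.0, -0.1, 0.0, -33.9, -3.6, 7.5]
[-0.0, 0.9, 0.0, -38.6, -3.6, 9.2]
[-0.0, 1.9, 0.0, -43.2, -3.6, 11.1]
[-0.0, 2.9, 0.0, -47.7, -3.6, 13.3]
```

Request:
{"fn": "step_arm", "kwargs": {"deltas": [[0, 0, 0, -7, -2, 1.5, 0], [0, 0, 0, -14, -3.6, 2.3, 0], [0, 0, 0, -20, -3.6, 3.5, 0], [0, 0, 0, -26, -3.6, 5, 0], [0, 0, 0, -32, -3.6, 7, 0], [0, 0.9, 0, -38, -3.6, 9, 0], [0, 1.9, 0, -43, -3.6, 11, 0], [0, 2.9, 0, -47.7, -3.6, 13.3, 0]]}}

```text
time: 36.9
position: [0.5803, 0.2323, 0.2302]
tool_rot: [-3.12, -0.295, -0.088]
ft_force: [2.9, 0.6, 0.9]
grip_width: 0.008
```

```bash
python3 - <<'E'
from h import *
rep(DB); arc(DB,1.6,1.1)
E
```

```text
t 36.9 l,y,n mm [-20.1  -0.4  96. ] F tool [ 3.  -0.1 -0.7] j [-0.54  0.22  0.12  1.57 -0.02  1.3  -1.79] g 0.7
[-0.0, 1.0, 0.0, -6.3, -0.4, 3.8]
[-0.0, 2.3, 0.0, -11.7, -0.4, 6.9]
[-0.0, 3.5, 0.0, -16.9, -0.4, 10.3]
[-0.0, 4.8, 0.0, -21.9, -0.3, 14.0]
[-0.0, 6.0, 0.0, -26.6, -0.3, 18.0]
[-0.0, 7.3, 0.0, -31.1, -0.3, 22.3]
[-0.0, 8.5, 0.0, -35.2, -0.3, 26.9]
[-0.0, 9.8, 0.0, -39.1, -0.3, 31.7]
```

Request:
{"fn": "step_arm", "kwargs": {"deltas": [[0, 1, 0, -6, 0, 3.5, 0], [0, 2.3, 0, -11.7, 0, 6.9, 0], [0, 3.5, 0, -17, 0, 10, 0], [0, 4.8, 0, -22, 0, 14, 0], [0, 6, 0, -26.6, 0, 18, 0], [0, 7.3, 0, -31, 0, 22.3, 0], [0, 8.5, 0, -35, 0, 27, 0], [0, 9.8, 0, -39, 0, 31.7, 0]]}}

```text
time: 37.9
position: [0.5429, 0.2255, 0.1957]
tool_rot: [-3.086, -0.293, -0.349]
ft_force: [1.5, -2.2, 2.5]
grip_width: 0.004
```

```bash
python3 - <<'E'
from h import *
rep(DB); arc(DB,1.1,.6)
E
```

```text
t 37.9 l,y,n mm [30.8 -0.  89.6] F tool [ 1.6  2.5 -2.2] j [-0.57  0.04  0.1   1.85  0.07  1.03 -1.89] g 0.3
[-0.0, 1.3, 0.0, -3.5, -0.0, 3.9]
[-0.0, 2.6, 0.0, -7.5, -0.0, 8.6]
[-0.0, 3.8, 0.0, -11.3, -0.0, 13.5]
[-0.0, 5.1, 0.0, -14.7, -0.0, 18.6]
[-0.0, 6.3, 0.0, -17.8, -0.0, 23.9]
[-0.0, 7.6, 0.0, -20.6, -0.0, 29.4]
[-0.0, 8.8, 0.0, -22.9, -0.0, 35.1]
[-0.0, 10.1, 0.0, -25.0, -0.0, 40.8]
```

Request:
{"fn": "step_arm", "kwargs": {"deltas": [[0, 1.3, 0, -3.5, 0, 4, 0], [0, 2.6, 0, -7.5, 0, 8.6, 0], [0, 3.8, 0, -11, 0, 13.5, 0], [0, 5, 0, -14.7, 0, 18.6, 0], [0, 6.3, 0, -18, 0, 24, 0], [0, 7.6, 0, -20.6, 0, 29.4, 0], [0, 8.8, 0, -23, 0, 35, 0], [0, 10, 0, -25, 0, 41, 0]]}}

```text
time: 38.9
position: [0.5279, 0.2227, 0.15]
tool_rot: [-3.029, -0.287, -0.613]
ft_force: [-0.9, -1.6, 4.5]
grip_width: 0.007
```

```bash
python3 - <<'E'
from h import *
rep(DB); arc(DB,.6,.1)
E
```

```text
t 38.9 l,y,n mm [69.6 -0.  60.9] F tool [ 0.6  1.4 -4.6] j [-0.59 -0.06  0.06  2.09  0.2   0.74 -2.03] g 0.6
[-0.0, 1.4, 0.0, -2.4, -0.0, 5.2]
[-0.0, 2.6, 0.0, -4.7, -0.0, 10.9]
[-0.0, 3.9, 0.0, -6.6, -0.0, 16.7]
[-0.0, 5.1, 0.0, -8.2, -0.0, 22.7]
[-0.0, 6.4, 0.0, -9.4, 0.0, 28.7]
[-0.0, 7.6, 0.0, -10.1, 0.0, 34.7]
[-0.0, 8.9, 0.0, -10.5, 0.0, 40.8]
[-0.0, 10.1, 0.0, -10.5, 0.0, 47.0]
```

Request:
{"fn": "step_arm", "kwargs": {"deltas": [[0, 0.7, 0, -1.2, 0, 2.6, 0], [0, 1.4, 0, -2.4, 0, 5.2, 0], [0, 2, 0, -3.6, 0, 8, 0], [0, 2.6, 0, -4.7, 0, 11, 0], [0, 3.2, 0, -5.7, 0, 14, 0], [0, 3.9, 0, -6.6, 0, 17, 0], [0, 4.5, 0, -7.5, 0, 20, 0], [0, 5, 0, -8.2, 0, 22.7, 0]]}}

```text
time: 39.9
position: [0.5294, 0.223, 0.1262]
tool_rot: [-2.992, -0.283, -0.742]
ft_force: [-2.5, -2.0, 3.1]
grip_width: 0.006
```

```bash
python3 - <<'E'
from h import *
rep(DB); arc(DB,.35,.1)
E
```

```text
t 39.9 l,y,n mm [82.   0.1 40.5] F tool [-1.   1.5 -4. ] j [-0.59 -0.07  0.04  2.18  0.31  0.59 -2.15] g 0.5
[-0.1, 0.8, 0.0, -1.2, 0.1, 3.0]
[-0.1, 1.4, 0.0, -2.0, 0.1, 6.0]
[-0.1, 2.0, 0.0, -2.7, 0.1, 9.0]
[-0.1, 2.6, 0.0, -3.3, 0.1, 12.0]
[-0.1, 3.3, 0.0, -3.8, 0.1, 15.0]
[-0.1, 3.9, 0.0, -4.2, 0.1, 18.0]
[-0.1, 4.5, 0.0, -4.5, 0.1, 21.1]
[-0.1, 5.1, 0.0, -4.8, 0.1, 24.1]
```

Request:
{"fn": "step_arm", "kwargs": {"deltas": [[0, 0.8, 0, -1, 0, 3, 0], [0, 1.4, 0, -2, 0, 6, 0], [0, 2, 0, -2.7, 0, 9, 0], [0, 2.6, 0, -3.3, 0, 12, 0], [0, 3.3, 0, -3.8, 0, 15, 0], [0, 3.9, 0, -4.2, 0, 18, 0], [0, 4.5, 0, -4.5, 0, 21, 0], [0, 5, 0, -4.8, 0, 24, 0]]}}

```text
time: 40.9
position: [0.5365, 0.2246, 0.1031]
tool_rot: [-2.949, -0.279, -0.871]
ft_force: [-3.8, -1.1, 5.5]
grip_width: 0.001
```

```bash
python3 - <<'E'
from h import *
rep(DB)
R2=Rtool(DB[1],125)
rows([(W(DB,lidpt(0,.092,0,.004)),R2,8)],1)
E
```

```text
t 40.9 l,y,n mm [89.2  0.2 17.5] F tool [-0.3  0.4 -6.8] j [-0.58 -0.06  0.01  2.26  0.49  0.44 -2.35] g 0.1
[-0.0, 0.3, 0.0, -0.3, 0.0, 1.7]
[-0.0, 0.5, 0.0, -0.6, 0.1, 3.4]
[-0.0, 0.8, 0.0, -0.9, 0.1, 5.1]
[-0.0, 1.0, 0.0, -1.1, 0.1, 6.8]
[-0.0, 1.3, 0.0, -1.4, 0.1, 8.5]
[-0.1, 1.6, 0.0, -1.7, 0.2, 10.2]
[-0.1, 1.8, 0.0, -2.0, 0.2, 11.9]
[-0.1, 2.1, 0.0, -2.3, 0.2, 13.5]
```

Request:
{"fn": "step_arm", "kwargs": {"deltas": [[0, 0, 0, -0.2, 0, 2, 0], [0, 0, 0, -0.4, 0, 4, 0], [0, 0, 0, -0.6, 0, 6, 0], [0, 0, 0, -0.8, 0, 8, 0], [0, 0, 0, -1, 0, 10, 0], [0, 0, 0, -1, 0, 11.5, 0], [0, 0, 0, -1, 0, 12.5, 0], [0, 0, 0, -1, 0, 13, 0]]}}

```text
time: 41.9
position: [0.5427, 0.2258, 0.0918]
tool_rot: [-2.948, -0.279, -0.87]
ft_force: [-1.9, -0.3, 3.6]
grip_width: 0.004
```

```bash
python3 - <<'E'
from h import *
rep(DB)
E
```

```text
t 41.9 l,y,n mm [90.6  0.3  4.5] F tool [ 0.4 -0.1 -4. ] j [-0.57 -0.02  0.01  2.26  0.52  0.41 -2.37] g 0.4
```

Request:
{"fn": "step_arm", "kwargs": {"deltas": [[0, 0, 0, 0, 0, 0.5, 0], [0, 0, 0, 0, 0, 1, 0], [0, 0, 0, 0, 0, 1.5, 0], [0, 0, 0, 0, 0, 2, 0], [0, 0, 0, 0, 0, 2.5, 0], [0, 0, 0, 0, 0, 2.5, 0], [0, 0, 0, 0, 0, 2.5, 0], [0, 0, 0, 0, 0, 2.5, 0]]}}

```text
time: 42.9
position: [0.544, 0.2262, 0.0898]
tool_rot: [-2.948, -0.28, -0.87]
ft_force: [-3.2, -0.6, 5.5]
grip_width: 0.008
```

```bash
python3 - <<'E'
from h import *
rep(DB)
E
```

```text
t 42.9 l,y,n mm [90.6  0.4  2.2] F tool [ 0.2  0.  -6.4] j [-0.57 -0.02  0.01  2.26  0.52  0.41 -2.37] g 0.7
```

Request:
{"fn": "step_arm", "kwargs": {"deltas": [[0, 0, 0, 0, 0, 0.3, 0], [0, 0, 0, 0, 0, 0.6, 0], [0, 0, 0, 0, 0, 0.9, 0], [0, 0, 0, 0, 0, 1.2, 0], [0, 0, 0, 0, 0, 1.2, 0], [0, 0, 0, 0, 0, 1.2, 0], [0, 0, 0, 0, 0, 1.2, 0], [0, 0, 0, 0, 0, 1.2, 0]]}}

```text
time: 43.9
position: [0.5443, 0.2262, 0.0895]
tool_rot: [-2.949, -0.279, -0.871]
ft_force: [-13.2, -5.0, 16.6]
grip_width: 0.003
```

```bash
python3 - <<'E'
from h import *
rep(DB)
E
```

```text
t 43.9 l,y,n mm [90.5  0.3  1.7] F tool [ -2.7   2.4 -21.5] j [-0.57 -0.02  0.01  2.26  0.52  0.41 -2.37] g 0.2
```

At the stop (21.5 N). I'll release gently.

Request:
{"fn": "step_arm", "kwargs": {"deltas": [[0, 0, 0, 0, 0, -1, 0], [0, 0, 0, 0, 0, -3, 0], [0, 0, 0, 0, 0, -6, 0], [0, 0, 0, 0, 0, -10, 0], [0, 0, 0, 0, 0, -16, 0], [0, 0, 0, 0, 0, -24, 0], [0, 0, 0, 0, 0, -32, 0], [0, 0, 0, 0, 0, -40, 0]]}}

```text
time: 44.9
position: [0.5227, 0.2217, 0.1226]
tool_rot: [-2.949, -0.279, -0.869]
ft_force: [0.5, -0.5, 0.3]
grip_width: 0.008
```

```bash
python3 - <<'E'
from h import *
rep(DB)
P,R,s=st()
rows([(np.array([.50,.14,.32]),Rtool(DB[1],95),8)],1)
im=optics.get_image("side");cv2.imwrite("pics/s12.png",cv2.resize(im[100:310,200:400,::-1],(570,600)))
E
```

```text
t 44.9 l,y,n mm [89.6  0.  41.5] F tool [ 0.4  0.5 -0. ] j [-0.58 -0.12  0.    2.27  0.45  0.5  -2.31] g 0.7
[-0.0, -3.5, 0.0, 9.4, 9.5, -23.3]
[-0.0, -7.0, 0.0, 18.9, 19.0, -46.6]
[-0.0, -10.4, 0.0, 28.3, 28.4, -69.9]
[-0.0, -13.9, 0.0, 37.7, 37.9, -93.2]
[-0.0, -17.4, 0.0, 47.1, 47.4, -116.5]
[-0.0, -20.9, 0.0, 56.6, 56.9, -139.8]
[-0.0, -24.4, 0.0, 66.0, 66.4, -163.1]
[-0.1, -27.8, 0.0, 75.4, 75.8, -186.4]
```

View pics/s12.png

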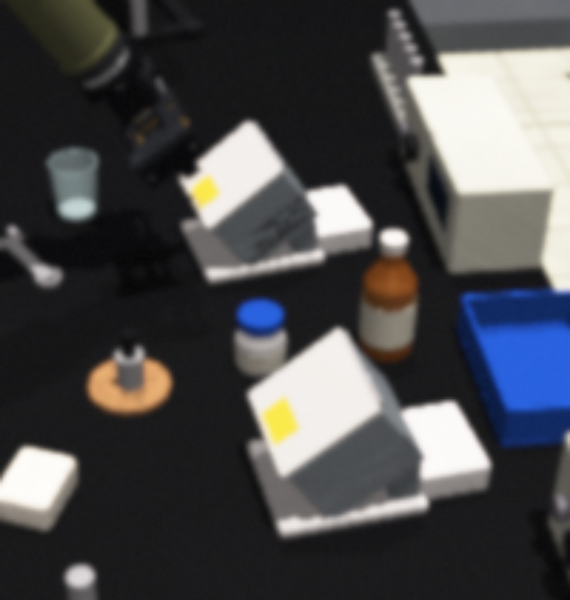

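Both lids are shut, with pads at (204,190) and (280,420), and the cup is upright. I'll back the arm away and check once more.

Request:
{"fn": "step_arm", "kwargs": {"deltas": [[0, -3.5, 0, 9, 0, -23, 0], [0, -7, 0, 19, 0, -47, 0], [0, -10, 0, 28, 0, -70, 0], [0, -14, 0, 38, 0, -93, 0], [0, -17, 0, 47, 0, -116, 0], [0, -21, 0, 50, 0, -140, 0], [0, -24, 0, 50, 0, -163, 0], [0, -28, 0, 50, 0, -175, 0]]}}

```text
time: 45.95
position: [0.4708, 0.212, 0.2979]
tool_rot: [-3.115, -0.296, -0.131]
ft_force: [0.9, 0.3, 1.3]
grip_width: 0.007
```

Request:
{"fn": "step_arm", "kwargs": {"deltas": [[0, 0, 0, 0, 0, -1, 0], [0, 0, 0, 0, 0, -1, 0], [0, 0, 0, 0, 0, -1, 0], [0, 0, 0, 0, 0, -1, 0], [0, 0, 0, 0, 0, -1, 0], [0, 0, 0, 0, 0, -1, 0], [0, 0, 0, 0, 0, -1, 0], [0, 0, 0, 0, 0, -1, 0]]}}

```text
time: 46.95
position: [0.4711, 0.2117, 0.2972]
tool_rot: [-3.116, -0.295, -0.131]
ft_force: [-0.3, -0.1, -0.6]
grip_width: 0.004
```

```bash
python3 - <<'E'
from h import *
rep(DB)
for n in("side","top"):
    im=optics.get_image(n);cv2.imwrite(f"pics/{n}13.png",im[:,:,::-1])
a=cv2.imread("pics/side13.png")[90:350,170:430];b=cv2.imread("pics/top13.png")[90:350,140:400]
cv2.imwrite("pics/z13.png",cv2.resize(np.hstack([a,b]),(800,400),interpolation=cv2.INTER_CUBIC))
i0=cv2.imread("pics/top0.png")[:,:,::-1].copy();i1=cv2.imread("pics/top13.png")[:,:,::-1].copy()
for nm,lo,hi in(("yellow",(24,150,120),(34,255,255)),("cork",(5,60,80),(20,200,255)),("blue",(100,120,80),(125,255,255))):
    print(nm,blob(i0,lo,hi),blob(i1,lo,hi))
E
```

```text
t 46.95 l,y,n mm [ 3.250e+01 -2.000e-01  2.147e+02] F tool [-0.4  0.   0.6] j [-0.62 -0.06  0.12  1.73  0.03  1.39 -1.88] g 0.4
yellow [([177.9, 192.6], [168, 190, 20, 6, 41]), ([351.8, 200.8], [343, 195, 18, 12, 161])] [([351.8, 200.8], [343, 195, 18, 12, 161]), ([193.8, 221.3], [188, 219, 13, 5, 39])]
cork [([278.8, 147.9], [276, 142, 6, 16, 30]), ([288.5, 258.1], [273, 242, 32, 33, 844])] [([288.7, 258.2], [273, 242, 32, 33, 715])]
blue [([297.0, 100.5], [262, 74, 72, 49, 3013]), ([277.5, 126.0], [264, 125, 29, 2, 30]), ([317.9, 125.0], [304, 124, 29, 3, 31]), ([276.4, 202.3], [267, 194, 19, 18, 266])] [([297.1, 100.5], [262, 74, 72, 49, 3015]), ([282.1, 125.9], [264, 124, 39, 3, 41]), ([276.4, 202.3], [267, 194, 19, 18, 265])]
```

View pics/z13.png

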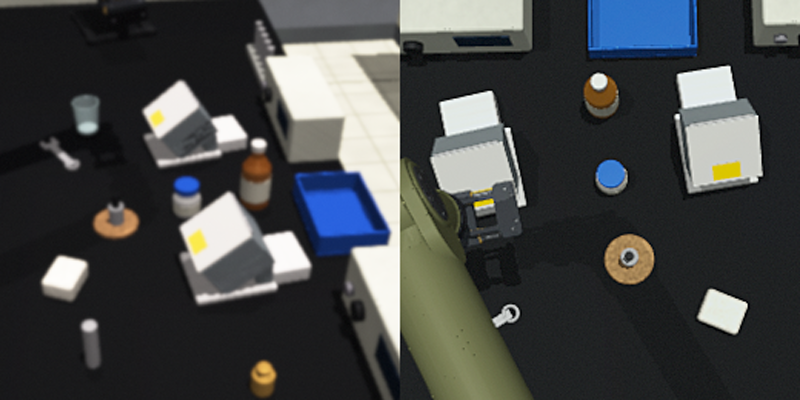

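Two seconds after release both lids are still shut. Pad A is at exactly its original latched pixel, the cup stands centred at (629,257) in the zoomed top view, and the bystanders haven't moved.

```bash
python3 -c "
from bench import ctrl
print(ctrl.close_job())"
```

```text
the job is handed in; nothing more can be done
None
```

The job is done and handed in at about 47 s of the 72 s allowed. I pressed lid A once to release it and lifted the cup out along the pocket's axis. I stood the cup on the coaster, then closed lid A and lid B along their arcs.

- **Lids:** both were pressed to the hard stop and looked shut in the last pictures, about 2 s after B and 14 s after A were let go. Lid A's pad is back on the exact pixel it had when latched (351.8, 200.8). Lid B's pad was partly hidden by the arm in the last top view, so only the side view confirms B.
- **Cup:** it stands upright, within about a pixel (about 2.5 mm) of the coaster's centre. It touched down at 7 N and I eased off before releasing it.
- **Forces:** the highest readings were about 25 N opening A, 16 N closing A and 22 N closing B, each only at the hard stop. Nothing is touching the robot now.
- **Other things:** the jar's pixel position is unchanged. The bottle, timer, spindle and weight look unmoved, and so do the beaker and wrench, though the arm partly covers those two in the last top view.
- **Disagreement:** the first contact on lid A came about 2.4 mm higher than my camera estimate. I corrected for it, and closing A hit the stop at the same depth as opening it; B's stop came about 1 mm higher in its own estimated frame.

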